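# Fit the loading post to the load cell and hang its check weights

## Robot

A 7-joint arm with a two-finger parallel gripper is mounted at the origin on a cart in front of the work surface, level with it; the furniture and walls round the work are solid. World frame = base frame: x ahead of the robot, y to its left, z up, the work surface at z = 0. Lengths are in m, angles in rad, forces in N, time in s.
With the tool pointing down it reaches from about 0.4 to 0.9 m from the base axis. Payload 5.5 kg.
Tool frame: the origin (TCP) lies on the centre line of the jaws, within the pads' length; the fingertips stand 19 mm ahead of it and the grasp point (between the pads) is the TCP; z points along the fingers, y is the line along which they close (so a half turn about z gives the same grasp; the last joint's range is limited). The gripper opens to 85 mm and grips with 20 to 120 N. Pads are 22 mm wide; open, the fingers measure 114 mm over their backs; the gripper's body (76 mm by 85 mm) begins 54 mm behind the grasp point. The pads swing forward as they close: fully open they stand 13 mm farther back than shut.
Start: joints at [-0.907, 0.501, -0.427, 1.55, 0.221, 1.138, -0.21], TCP at [0.254, 0.599, 0.25] pointing down, gripper open.
Joint ranges: [-2.88, 2.88], [-0.31, 2.03], [-1.54, 1.56], [0.2, 2.42], [-1.41, 4.55], [0.19, 2.02], [-2.57, 2.57]. Speed limits (rad/s): [2.57, 2.57, 3.14, 3.14, 3.14, 3.14, 3.14].

## Interface

Orientations are given as a rotation vector (axis times angle).
In Python, from plant import robot, viewer gives the robot as it stands.
- The arm moves only by the tool drive_tool, never from a script. Its argument "steps" is one flat list of numbers, 5 for each row, row after row: the shift along the tool's x, y, z in mm, then the turn about the tool's z in rad, then the closure in counts, from 0 (fully open) to 255 (shut). In form: [tx, ty, tz, roll, hand, tx, ty, tz, roll, hand, ...]. A call has exactly 8 rows; each row shifts and turns the commanded pose from where the row before left it, along the tool's axes as they then stand; what a row does not reach is not made up. A row lasts 1/8 s, in which the tool goes at most 62.5 mm and 10.7 degrees, less where a joint would pass 70% of its speed; a pose out of reach is approached as far as the arm can. A call with a gripper value outside its range is refused whole. The fingers move at their own pace and stop on an object; the grip force is fixed at half the most. Time passes only in rows, so rows that do not move let the fingers close, or fill a call up. It gives the time, the measured TCP pose, the force, the opening and the grip force at its end, in the units of the state.
- robot.sense(): the state, without advancing time (a new reading comes with each control period).
- viewer.capture(name): name is "scene" or "top" or "wrist"; returns a dict with "image" (420x560x3 uint8, red, green, blue), "vfov" (degrees; the focal length in pixels is half the picture's height over the tangent of half this angle, whatever the lens; pixels are square), "cx", "cy" (the principal point, pixels), "T" (4x4, takes a point from camera to world coordinates); the wrist camera has in their place "T_tool_cam" (4x4, takes a point from camera to tool coordinates, whose origin is the TCP and whose axes are the flange's). Camera axes: x right, y down, z forward; pixel columns grow to the right and rows downward; lengths in m; the calibration is good to about 2 mm. The wrist camera is an equidistant fisheye: a pixel r from the principal point sees the ray r / f radians off the axis. A picture is of the moment at which its call begins: read the wrist's pose just before it. There is no depth.
- robot.sign_off(): hands the job in; it is judged then, once.
The state is a dict: "time_s": time; "joint_pos": joint angles; "joint_vel": joint speeds; "joint_torque": joint torques, N m; "ee_pos": TCP position; "tcp_rot": TCP orientation; "force": force on the tool from outside, world axes, zero at the start; "moment": the same for the moment, N m; "gripper_width": opening from 0.0 (shut) to 1.0 (fully open); "grip_force": force on a finger pad.
Only numpy, scipy, OpenCV 4.12 (cv2) and the standard library are available. Lean on these libraries where they do the work, as an engineer would, in place of code of your own. Each camera call takes 0.05 s, during which the arm holds its last target. There are 200 camera calls.

## Task

Set the load cell up for its check: move the orange dust plug from the taper socket into the empty hole of the blue stand, put the loading post from the stand into the socket, let go of it, and tap it down with the brass drift (not with the gripper) until the bush is fully down and locked. Only after that, hang all the slotted weights that are on the bench on the post, lying flat and centred on its pan one upon another, with every slot turned about a quarter turn or more away from every other. Leave the plug fully home and upright in the stand and the drift standing upright on the middle of its rubber pad, and do not disturb the dish, filter and vials.

Things in the scene. Friction and masses are not known exactly. Their poses are not given: they have to be found in the camera images.
- load_cell: fixed load cell: grey base 100 x 90 x 18 mm carrying an upright aluminium collar, 48 mm across, whose top is 47.5 mm above the bench. Origin: centre of the underside, z up; the taper socket stands upright on this axis.
- bush (a joint): how far (m) the brass taper bush in the collar is driven down: 0 as found (rim 6 mm proud, 54 mm above the bench), 0.006 fully down and locked, rim level with the collar. Slides only when pushed down with over about 10 N (plus 1.5 N per 10 mm/s); no spring, stays where driven; post and weights alone do not move it.
- socket (a point): centre of the bush's mouth, at its rim; z up. It moves down with the bush. The hole is a taper 20 mm across at the rim and about 14 mm across 30 mm below; the flat rim is 4 mm wide.
- post_stand: fixed blue block 70 x 140 x 36 mm with two upright 25 mm through holes at y = -35 and +35 mm of its own frame: the loading post waits in the one at -35, the other is empty. Origin: centre of the underside, z up.
- spare_hole (a point): centre of the mouth of the stand's empty hole (y = +35 mm), level with its top face, 36 mm above the bench; z up.
- plug: orange dust plug, one rigid piece, 40 g, upright in the taper socket at the start, its flange on the bush's rim. Origin: centre of the underside of its round flange (32 mm across, 4 thick), z up. Below: spigot 12 mm long, 17 mm across, 13 at the tip. Above: round knob 16 mm across, up to z = 30 mm (grip it there).
- post: loading post, one rigid piece, 150 g, upright in its stand at the start. Origin: centre of the underside of its round pan, z up. Below: tapered shank 28 mm long, 18 mm across at the pan, 12 at the tip. Pan 40 mm across, 6 thick. Stem 8 mm across from z = 6 to 44 mm, dark round head 18 mm across from z = 44 to 54 (grip it there). Seated, the pan lies on the bush's rim, origin at socket.
- post_head (a point): centre of the top face of the post's head, 54 mm above the post's origin; the face to tap.
- drift: drift for tapping: upright cylinder 28 mm across, 90 mm tall, 220 g, brass with a white 14 mm nylon face at the bottom that does the tapping. Origin: centre of the nylon face (its underside), z up along it. It stands on the rubber pad at the start.
- drift_pad: fixed black rubber pad, round, 64 mm across, 4 mm thick. Origin: centre of the underside.
- weight_a: slotted weight, bright steel with a red band; flat on the bench, or absent. Round, 56 mm across, 7 thick, 120 g, two parallel grip flats 52 mm apart facing +y and -y. Origin: disc centre, underside, z up. Slot 12 mm wide, from 6 mm beyond the centre (-x side) out to the rim at +x, where it flares to 18 mm. The slot passes the post's stem but not its head: it goes on sideways.
- weight_a_slot (a point): point in the slot mouth of weight_a, 25 mm from the disc's origin along its +x.
- weight_b: slotted weight, brass with a blue band; flat on the bench, or absent. Round, 56 mm across, 7 thick, 120 g, two parallel grip flats 52 mm apart facing +y and -y. Origin: disc centre, underside, z up. Slot 12 mm wide, from 6 mm beyond the centre (-x side) out to the rim at +x, where it flares to 18 mm. The slot passes the post's stem but not its head: it goes on sideways.
- weight_b_slot (a point): point in the slot mouth of weight_b, 25 mm from the disc's origin along its +x.
- weight_c: slotted weight, dark steel with a yellow band; flat on the bench, or absent. Round, 56 mm across, 7 thick, 120 g, two parallel grip flats 52 mm apart facing +y and -y. Origin: disc centre, underside, z up. Slot 12 mm wide, from 6 mm beyond the centre (-x side) out to the rim at +x, where it flares to 18 mm. The slot passes the post's stem but not its head: it goes on sideways.
- weight_c_slot (a point): point in the slot mouth of weight_c, 25 mm from the disc's origin along its +x.
- weight_d: slotted weight, copper with a green band; flat on the bench, or absent. Round, 56 mm across, 7 thick, 120 g, two parallel grip flats 52 mm apart facing +y and -y. Origin: disc centre, underside, z up. Slot 12 mm wide, from 6 mm beyond the centre (-x side) out to the rim at +x, where it flares to 18 mm. The slot passes the post's stem but not its head: it goes on sideways.
- weight_d_slot (a point): point in the slot mouth of weight_d, 25 mm from the disc's origin along its +x.
- petri_dish: bystander: covered clear petri dish, 63 mm across, 16 mm tall; origin centre of the underside.
- syringe_filter: bystander: small white syringe filter, 28 mm across, 24 mm tall; origin centre of the underside.
- tall_vial_a: bystander: upright clear vial with white cap, 27 mm across, 60 mm tall; origin centre of the underside.
- tall_vial_b: bystander: upright clear vial with white cap, 27 mm across, 60 mm tall; origin centre of the underside.
Not all that is in view belongs to the job. Leave any pink or turquoise look-alike of the weight_c alone.

How it is judged:
By the outcome, as a careful person would: the job done as asked, in the order asked, and still so for the second after the job is handed in, with the robot touching nothing.
Of weight_a, weight_b, weight_c, weight_d only 3 to 4 are there at a start; the rules pass over those that are not, and their reading is None.
At some moment in a run one of weight_a, weight_b, weight_c, weight_d may be knocked a few centimetres aside while the robot is not near it.
It also fails if it takes over 200 s, if anything falls off the work surface, if the arm or the gripper's body presses on something with over 40 N, if the wrist force passes 120 N, or if a joint passes its speed limit or range.

## Working session

There is one attempt and no reset: what is moved stays moved. The work goes in short steps, Python scripts to look and compute and a tool call to move; the robot and the scene stay as the last step left them, time stands still between calls to the robot, and variables do not carry over. Pictures are saved under pics/ and viewed, at most 14 in all, crops included, and the job is handed in when it is done.

Besides the shell and the picture viewer there is one more tool, called after "Emit:" as a command line: name --argument value ..., lists and objects as JSON in quotes. drive_tool: Moves the arm, as the interface text tells. Its arguments: {"type":"object","properties":{"steps":{"type":"array","items":{"type":"number"}}},"required":["steps"]}

```bash
mkdir -p pics; ls; cat > h.py <<'E'
import numpy as np, cv2, json
from scipy.spatial.transform import Rotation as R
from plant import robot, viewer
def ray(c,u,v):
    f=c["image"].shape[0]/2/np.tan(np.radians(c["vfov"])/2)
    return np.array([(u-c["cx"])/f,(v-c["cy"])/f,1.0]),f
def w(c,u,v,z):
    d,_=ray(c,u,v);T=np.array(c["T"]);d=T[:3,:3]@d;o=T[:3,3]
    return o+d*(z-o[2])/d[2]
def proj(c,p):
    T=np.array(c["T"]);q=T[:3,:3].T@(np.array(p)-T[:3,3]);_,f=ray(c,0,0)
    return c["cx"]+f*q[0]/q[2],c["cy"]+f*q[1]/q[2]
def wristw(c,s,u,v,z):
    f=c["image"].shape[0]/2/np.tan(np.radians(c["vfov"])/2)
    a=np.array([u-c["cx"],v-c["cy"]]);r=np.hypot(*a);t=r/f
    d=np.array([*(a/max(r,1e-9)*np.sin(t)),np.cos(t)])
    Rt=R.from_rotvec(s["tcp_rot"]).as_matrix();T=np.array(c["T_tool_cam"])
    o=np.array(s["ee_pos"])+Rt@T[:3,3];d=Rt@T[:3,:3]@d
    return o+d*(z-o[2])/d[2]
def save(im,name,k=1.0,box=None):
    if box: x0,y0,x1,y1=box; im=im[y0:y1,x0:x1]
    im=cv2.resize(im,None,fx=k,fy=k,interpolation=cv2.INTER_CUBIC)
    cv2.imwrite("pics/"+name+".png",im[:,:,::-1])
E
python3 - <<'E'
from h import *
s=robot.sense();print(s)
for n in("top","scene"):
    c=viewer.capture(n);save(c["image"],n,1.4);np.save(n,c,allow_pickle=True);print(n,c["vfov"],c["cx"],c["cy"],np.round(c["T"],3).tolist())
c=viewer.capture("wrist");print(c["vfov"],c["cx"],c["cy"],np.round(c["T_tool_cam"],3).tolist())
E
```

```text
pics
{'time_s': 0.0, 'joint_pos': array([-0.90678524,  0.50185372, -0.42676897,  1.55145814,  0.22080321,
        1.13831642, -0.21031303]), 'joint_vel': array([-1.91649073e-03, -1.18927031e-03, -8.24229419e-04,  1.75314210e-03,
       -9.33135478e-04, -8.87439688e-05,  8.63799996e-05]), 'joint_torque': array([-1.11527709e-04, -5.69532681e+01, -5.81623212e+00, -2.80933911e+01,
        1.06154534e-02,  1.19211382e-02, -2.11629822e-05]), 'ee_pos': array([0.25340335, 0.59784592, 0.2492503 ]), 'tcp_rot': array([-6.25259291e-01, -3.07828892e+00,  3.03027912e-03]), 'force': array([-0.56844262, -0.02011159,  0.33087882]), 'moment': array([-0.01426719, -0.05526723, -0.03103246]), 'grip_force': 0.0, 'gripper_width': 1.0002891356977504}
top 57.72555314246064 279.0839164632731 211.83798654827868 [[-0.015, -0.991, 0.13, 0.45], [-1.0, 0.015, 0.002, 0.194], [-0.004, -0.13, -0.992, 0.944], [0.0, 0.0, 0.0, 1.0]]
scene 54.802041578943104 273.01108189877215 210.45036391956802 [[0.84, -0.328, 0.432, 0.182], [-0.542, -0.484, 0.687, -0.403], [-0.016, -0.811, -0.585, 0.577], [0.0, 0.0, 0.0, 1.0]]
65.70646984690485 279.1065395394802 209.82353729862692 [[0.002, -0.955, -0.297, 0.076], [1.0, 0.002, 0.001, 0.0], [-0.0, -0.297, 0.955, -0.125], [0.0, 0.0, 0.0, 1.0]]
```

View pics/top.png

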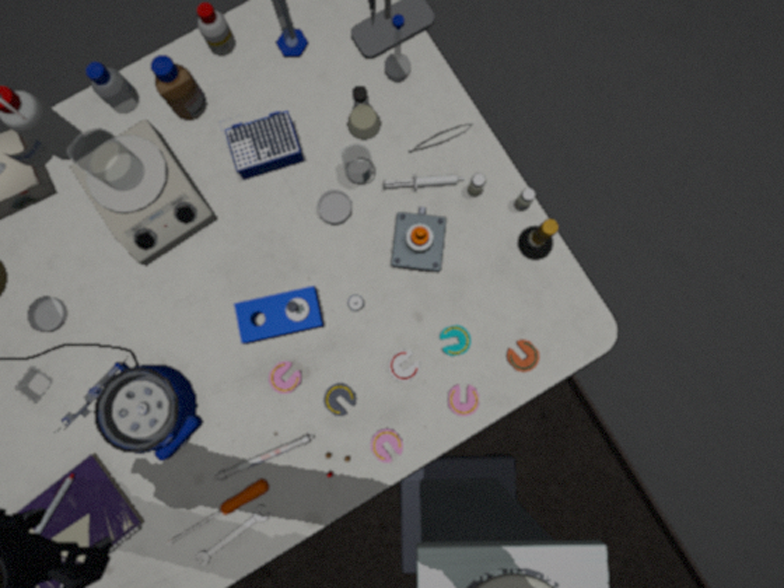

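View pics/scene.png

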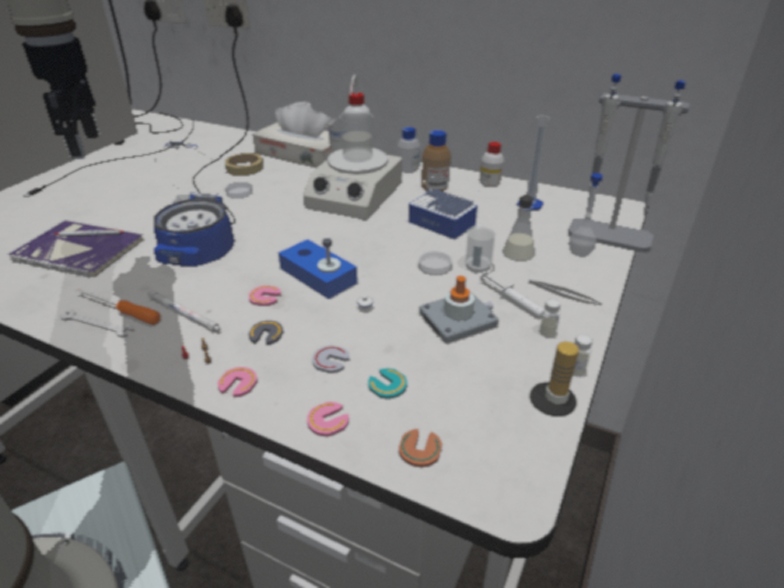

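Top view (1.4x pixels): the load cell with the orange plug is at (420,238), the blue stand at (280,315) with the post at (297,308) and the empty hole at (258,320), and the drift on its pad at (536,242). 
The possible weights are bright steel/red (404,365) = a, dark/yellow (340,399) = c and copper/green (522,355) = d. The pink ones at (286,377), (463,399), (387,445) and the turquoise one at (455,340) are look-alikes. No brass/blue weight is visible. I'll confirm this in a crop.

```bash
python3 - <<'E'
from h import *
c=np.load("top.npy",allow_pickle=True).item()
a=c["image"][195:340,170:400]; cv2.imwrite("pics/crop1.png",cv2.resize(a,None,fx=3.4,fy=3.4,interpolation=cv2.INTER_CUBIC)[:,:,::-1])
for n,u,v,z in [("plugknob",420,234,.084),("posthead",293,308,.09),("hole",258,320,.036),("drifttop",549,227,.094),("pad",536,243,.004),("a",404,365,.007),("c",340,399,.007),("d",522,355,.007),("loadcell",419,241,.018),("dish",335,207,.016),("filter",356,303,.02),("vialA",478,182,.06),("vialB",526,196,.06)]:
    print(n,np.round(w(c,u/1.4,v/1.4,z),3))
E
```

```text
plugknob [0.666 0.146 0.084]
posthead [0.546 0.353 0.09 ]
hole [0.532 0.423 0.036]
drifttop [ 0.672 -0.065  0.094]
pad [ 0.666 -0.067  0.004]
a [0.452 0.174 0.007]
c [0.395 0.286 0.007]
d [ 0.466 -0.032  0.007]
loadcell [0.67  0.144 0.018]
dish [0.735 0.293 0.016]
filter [0.561 0.256 0.02 ]
vialA [0.762 0.042 0.06 ]
vialB [ 0.736 -0.039  0.06 ]
```

View pics/crop1.png

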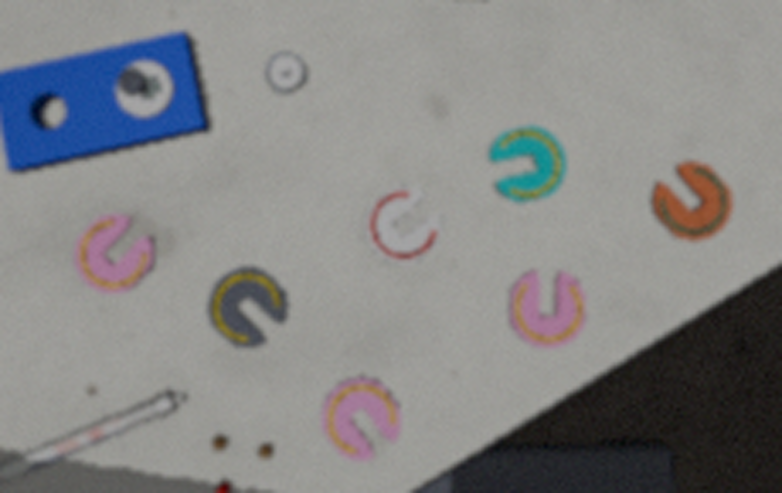

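Crop: a, dark/yellow c and copper/green d are confirmed. The yellow-banded pink and turquoise ones are decoys, and b is absent. Next is a move planner, then the approach over the plug.

```bash
cat >> h.py <<'E'
def yaw(s):
    y=R.from_rotvec(s["tcp_rot"]).as_matrix()[:,1]; return np.degrees(np.arctan2(y[1],y[0]))
def plan(p,psi,n,start=None,hand=0):
    """rows for n equal steps to world p (m), jaw-line yaw psi (deg)"""
    s=robot.sense()
    q,y0=(np.array(s["ee_pos"]),yaw(s)) if start is None else start
    p=np.array(p);dy=(psi-y0+180)%360-180
    d=(p-q)*1000/n; r=-np.radians(dy)/n
    for k in range(n):
        a=np.radians(y0+dy*k/n)
        yx=np.array([np.cos(a),np.sin(a)]);xx=np.array([-np.sin(a),np.cos(a)])
        print([round(float(d[:2]@xx),1),round(float(d[:2]@yx),1),round(-d[2],1),round(float(r),3),hand])
    return p,psi
def st(s=None):
    s=s or robot.sense();print("t",round(s["time_s"],2),"p",np.round(s["ee_pos"],4),"yaw",round(yaw(s),1),"F",np.round(s["force"],1),"w",round(s["gripper_width"],3),"g",round(s["grip_force"],1),"j",np.round(s["joint_pos"],2)); return s
E
python3 - <<'E'
from h import *
st();plan((.655,.16,.2),11,16)
E
```

```text
t 0.15 p [0.2534 0.598  0.2495] yaw 67.0 F [ 0.2 -0.6  1. ] w 0.998 g 0.0 j [-0.91  0.5  -0.43  1.55  0.22  1.14 -0.21]
[-33.8, -15.4, np.float64(3.1), 0.061, 0]
[-34.7, -13.3, np.float64(3.1), 0.061, 0]
[-35.4, -11.2, np.float64(3.1), 0.061, 0]
[-36.0, -9.0, np.float64(3.1), 0.061, 0]
[-36.5, -6.8, np.float64(3.1), 0.061, 0]
[-36.9, -4.5, np.float64(3.1), 0.061, 0]
[-37.1, -2.3, np.float64(3.1), 0.061, 0]
[-37.1, -0.0, np.float64(3.1), 0.061, 0]
[-37.1, 2.3, np.float64(3.1), 0.061, 0]
[-36.9, 4.5, np.float64(3.1), 0.061, 0]
[-36.5, 6.8, np.float64(3.1), 0.061, 0]
[-36.0, 9.0, np.float64(3.1), 0.061, 0]
[-35.4, 11.2, np.float64(3.1), 0.061, 0]
[-34.7, 13.3, np.float64(3.1), 0.061, 0]
[-33.8, 15.4, np.float64(3.1), 0.061, 0]
[-32.8, 17.4, np.float64(3.1), 0.061, 0]
```

Emit:
drive_tool --steps '[-34,-15,3,0.061,0,-35,-13,3,0.061,0,-35,-11,3,0.061,0,-36,-9,3,0.061,0,-36.5,-7,3,0.061,0,-37,-4.5,3,0.061,0,-37,-2,3,0.061,0,-37,0,3,0.061,0]'

```text
time_s: 1.15
ee_pos: [0.4556, 0.3794, 0.226]
tcp_rot: [-1.353, -2.835, 0.001]
force: [-0.6, 0.5, 0.1]
gripper_width: 0.995
grip_force: 0.0
```

Emit:
drive_tool --steps '[-37,2,3,0.061,100,-37,4.5,3,0.061,100,-36.5,7,3,0.061,100,-36,9,3,0.061,100,-35,11,3,0.061,100,-35,13,3,0.061,100,-34,15,3,0.061,100,-33,17,3,0.061,100]'

```text
time_s: 2.15
ee_pos: [0.6562, 0.1593, 0.2019]
tcp_rot: [-2.0, -2.423, 0.0]
force: [0.3, 0.6, -0.1]
gripper_width: 0.609
grip_force: 0.0
```

```bash
python3 - <<'E'
from h import *
s=st();c=viewer.capture("wrist");np.save("w1",[c,s],allow_pickle=True);save(c["image"],"w1",1.4)
E
```

```text
t 2.15 p [0.6562 0.1593 0.2019] yaw 10.9 F [ 0.3  0.6 -0.1] w 0.609 g 0.0 j [-0.23  0.56 -0.07  1.53  0.04  1.05 -0.12]
```

View pics/w1.png

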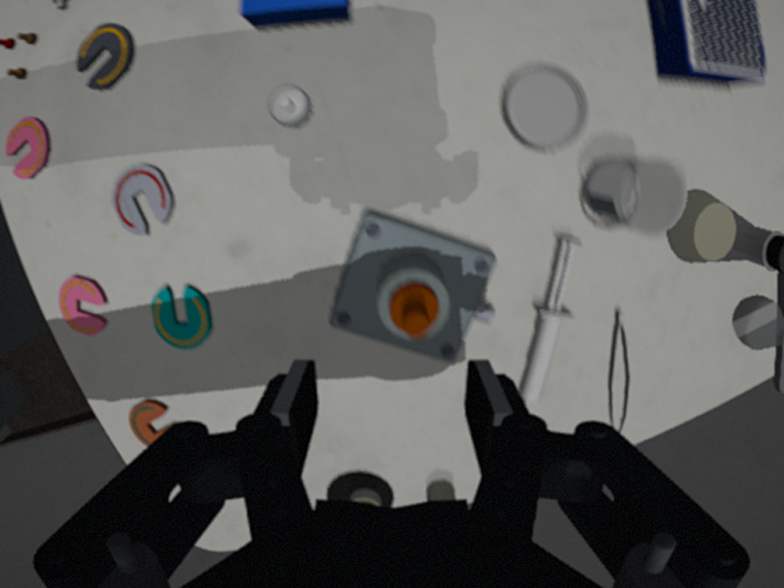

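Wrist view (1.4x): the plug's knob top is at about (412,322) and its flange at about (415,303). The collar is centred at about (413,296).

```bash
python3 - <<'E'
from h import *
c,s=np.load("w1.npy",allow_pickle=True)
im=c["image"];o=(im[:,:,0].astype(int)-im[:,:,2]>70);o[:, :220]=0;o[:170]=0;o[260:]=0
ys,xs=np.nonzero(o);print(xs.min(),xs.max(),ys.min(),ys.max(),xs.mean(),ys.mean())
for n,u,v,z in [("knob",412,322,.084),("flange",415,303,.056),("collar",413,296,.0475),("drift",358,497,.09),("filter",289,104,.02),("a",143,198,.007),("c",104,57,.007),("d",148,424,.007)]:
    print(n,np.round(wristw(c,s,u/1.4,v/1.4,z),4))
save(im,"w1c",6,(230,160,360,260))
plan((.668,.146,.078),11,8)
E
```

```text
280 311 204 238 295.3382137628111 220.82869692532944
knob [0.6712 0.146  0.084 ]
flange [0.6738 0.1486 0.056 ]
collar [0.6725 0.1503 0.0475]
drift [0.6616 0.0142 0.09  ]
filter [0.5675 0.2581 0.02  ]
a [0.4574 0.1761 0.007 ]
c [0.4002 0.2858 0.007 ]
d [ 0.4622 -0.032   0.007 ]
[-1.0, 0.9, np.float64(15.4), -0.001, 0]
[-1.0, 0.9, np.float64(15.4), -0.001, 0]
[-1.0, 0.9, np.float64(15.4), -0.001, 0]
[-1.0, 0.9, np.float64(15.4), -0.001, 0]
[-1.0, 0.9, np.float64(15.4), -0.001, 0]
[-1.0, 0.9, np.float64(15.4), -0.001, 0]
[-1.0, 0.9, np.float64(15.4), -0.001, 0]
[-1.0, 0.9, np.float64(15.4), -0.001, 0]
```

View pics/w1c.png

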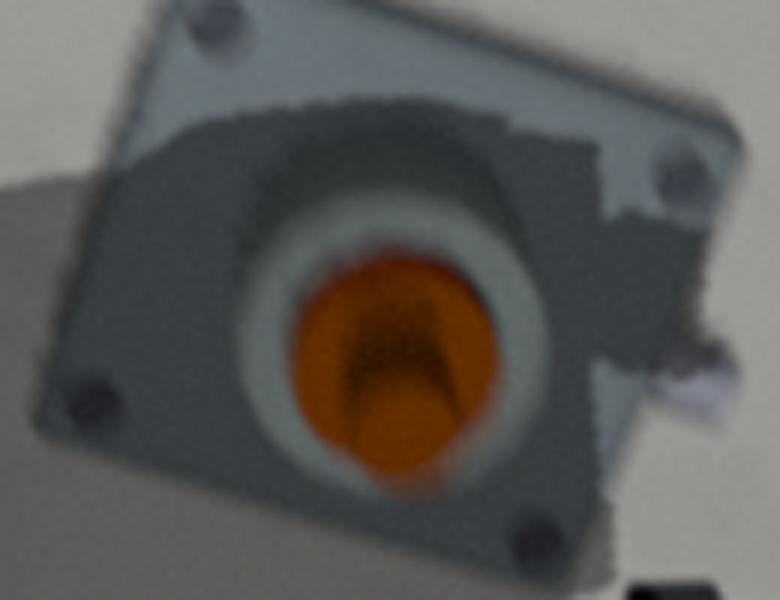

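Crop: the flange centre is at px (295.8,218.3) and the collar at (295.7,217.5). That puts the socket at about (0.672,0.1455). Descending to grip.

Emit:
drive_tool --steps '[-4,3,23,0,100,-4,3,20,0,100,-4,3,20,0,100,-4.5,4,20,0,100,0,0,20,0,100,0,0,20,0,100,0,0,0,0,255,0,0,0,0,255]'

```text
time_s: 3.2
ee_pos: [0.6711, 0.1477, 0.0797]
tcp_rot: [1.995, 2.426, 0.001]
force: [0.4, 0.2, 0.5]
gripper_width: 0.189
grip_force: 0.0
```

Emit:
drive_tool --steps '[0,0,0,0,255,0,0,0,0,255,0,0,0,0,255,0,0,0,0,255,0,0,-10,0,255,0,0,-20,0,255,0,0,-25,0,255,0,0,-25,0,255]'

```text
time_s: 4.2
ee_pos: [0.6712, 0.1474, 0.1616]
tcp_rot: [1.995, 2.426, 0.002]
force: [0.1, 0.3, -0.6]
gripper_width: 0.163
grip_force: 58.5
```

```bash
python3 - <<'E'
from h import *
s=st();c=viewer.capture("wrist");np.save("w2",[c,s],allow_pickle=True);save(c["image"],"w2",1.4)
plan((.532,.418,.16),11,8)
E
```

```text
t 4.2 p [0.6712 0.1474 0.1616] yaw 11.1 F [ 0.1  0.3 -0.6] w 0.163 g 58.5 j [-0.21  0.62 -0.06  1.53  0.04  0.99 -0.09]
[36.5, -10.8, np.float64(0.7), 0.0, 0]
[36.5, -10.9, np.float64(0.7), 0.0, 0]
[36.5, -10.9, np.float64(0.7), 0.0, 0]
[36.5, -10.9, np.float64(0.7), 0.0, 0]
[36.5, -10.9, np.float64(0.7), 0.0, 0]
[36.5, -10.9, np.float64(0.7), 0.0, 0]
[36.5, -10.9, np.float64(0.7), 0.0, 0]
[36.5, -10.9, np.float64(0.7), 0.0, 0]
```

View pics/w2.png

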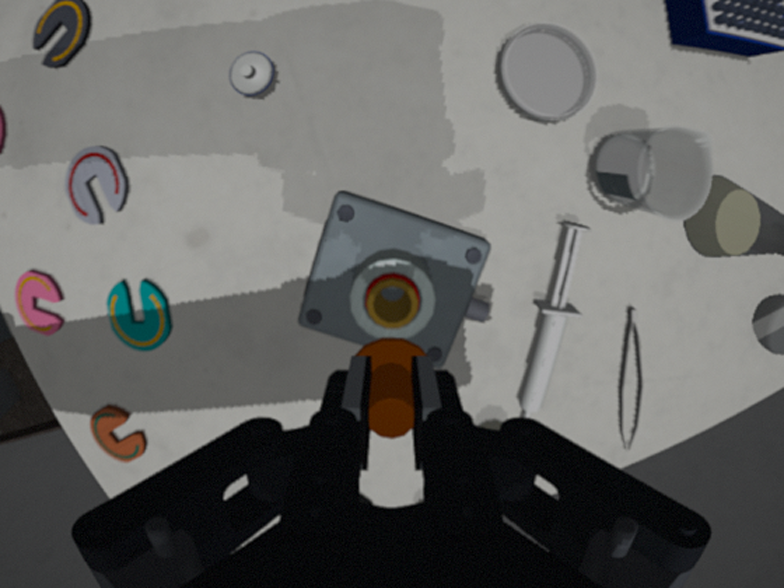

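The plug is held, and the empty bush mouth is centred at (392,301). Moving to the spare hole and looking again there.

Emit:
drive_tool --steps '[36.5,-11,0,0,255,36.5,-11,0,0,255,36.5,-11,0,0,255,36.5,-11,0,0,255,36.5,-11,0,0,255,36.5,-11,0,0,255,36.5,-11,0,0,255,36,-11,0,0,255]'

```text
time_s: 5.25
ee_pos: [0.5279, 0.4177, 0.1606]
tcp_rot: [1.996, 2.426, 0.002]
force: [0.8, -0.3, -0.9]
gripper_width: 0.162
grip_force: 58.5
```

```bash
python3 - <<'E'
from h import *
c,s=np.load("w2.npy",allow_pickle=True)
print("socket",np.round(wristw(c,s,392/1.4,301/1.4,.054),4),"plug tool-x off", np.round(wristw(c,s,391/1.4,365/1.4,s["ee_pos"][2]-.022),4))
s=st();c=viewer.capture("wrist");np.save("w3",[c,s],allow_pickle=True);save(c["image"],"w3",1.4)
E
```

```text
socket [0.672  0.1477 0.054 ] plug tool-x off [0.6705 0.1515 0.1396]
t 5.25 p [0.5279 0.4177 0.1606] yaw 11.1 F [ 0.8 -0.3 -0.9] w 0.162 g 58.5 j [-0.64  0.6  -0.1   1.57  0.07  0.98 -0.57]
```

View pics/w3.png

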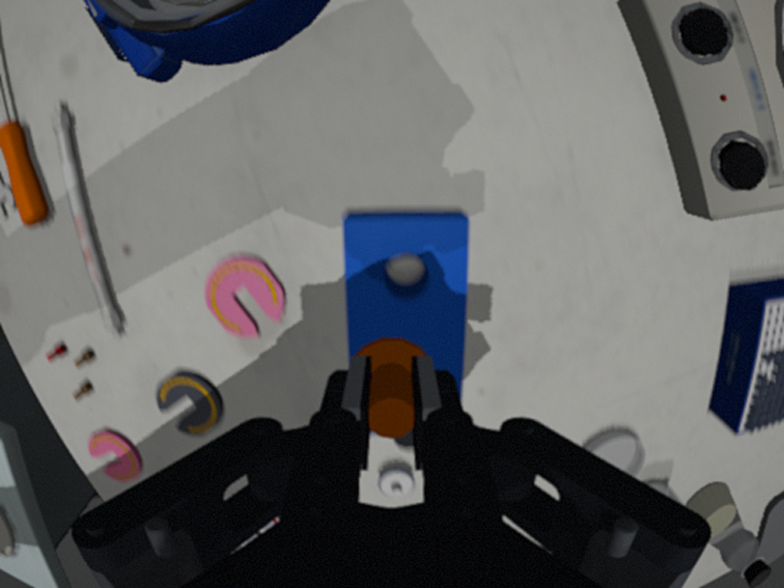

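The hole's mouth is at (405,268), and the plug is upright in the jaws.

```bash
python3 - <<'E'
from h import *
c,s=np.load("w3.npy",allow_pickle=True)
h=wristw(c,s,405/1.4,268/1.4,.036);print(h)
for u,v in((346,213),(468,213),(346,300),(467,300)): print(np.round(wristw(c,s,u/1.4,v/1.4,.036),4))
print(np.round(wristw(c,s,188/1.4,403/1.4,.007),4))
plan((h[0],h[1],.08),11.1,8)
E
```

```text
[0.53325699 0.43324326 0.036     ]
[0.4951 0.4576 0.036 ]
[0.5612 0.471  0.036 ]
[0.5037 0.408  0.036 ]
[0.5726 0.4217 0.036 ]
[0.3955 0.2924 0.007 ]
[0.8, 1.4, np.float64(10.1), 0.001, 0]
[0.8, 1.4, np.float64(10.1), 0.001, 0]
[0.8, 1.4, np.float64(10.1), 0.001, 0]
[0.8, 1.4, np.float64(10.1), 0.001, 0]
[0.8, 1.4, np.float64(10.1), 0.001, 0]
[0.8, 1.4, np.float64(10.1), 0.001, 0]
[0.8, 1.4, np.float64(10.1), 0.001, 0]
[0.8, 1.4, np.float64(10.1), 0.001, 0]
```

Emit:
drive_tool --steps '[6,4,15,0,255,6,4.5,20,0,255,0,0,20,0,255,0,0,20,0,255,0,0,15,0,255,0,0,6,0,255,0,0,2.5,0,255,0,0,0,0,255]'

```text
time_s: 6.3
ee_pos: [0.5344, 0.4295, 0.0619]
tcp_rot: [1.996, 2.426, 0.0]
force: [-1.2, -2.5, 4.3]
gripper_width: 0.166
grip_force: 59.3
```

Emit:
drive_tool --steps '[0,0,0,0,150,0,0,0,0,100,0,0,0,0,100,0,0,0,0,100,0,0,-10,0,100,0,0,-40,0,100,-22,0,-40,0,100,-28,0,-20,0,100]'

```text
time_s: 7.3
ee_pos: [0.5448, 0.3822, 0.1745]
tcp_rot: [1.993, 2.428, 0.008]
force: [1.6, -0.6, -0.4]
gripper_width: 0.605
grip_force: 0.0
```

```bash
python3 - <<'E'
from h import *
s=st();c=viewer.capture("wrist");np.save("w4",[c,s],allow_pickle=True);save(c["image"],"w4",1.4)
E
```

```text
t 7.3 p [0.5448 0.3822 0.1745] yaw 11.2 F [ 1.6 -0.6 -0.4] w 0.605 g 0.0 j [-0.58  0.57 -0.1   1.59  0.07  0.99 -0.51]
```

View pics/w4.png

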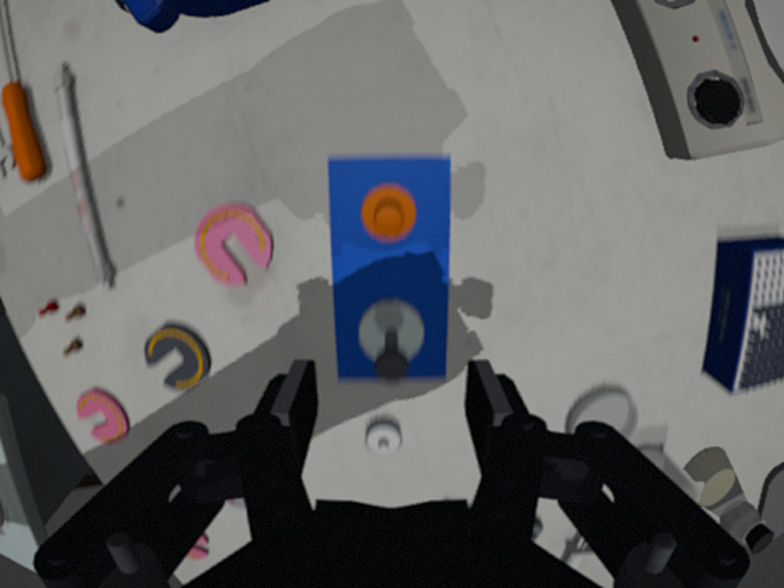

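The plug sits level in the spare hole at (388,213). The post's pan is at (391,333) and its head at (391,362).

```bash
python3 - <<'E'
from h import *
c,s=np.load("w4.npy",allow_pickle=True)
a=wristw(c,s,391/1.4,333/1.4,.042);b=wristw(c,s,391/1.4,363/1.4,.09);print(a,b)
m=(a+b)/2
plan((m[0],m[1],.085),11.2,5)
print(wristw(c,s,388/1.4,213/1.4,.04))
E
```

```text
[0.55107811 0.35471208 0.042     ] [0.55027119 0.35752796 0.09      ]
[-4.1, -0.3, np.float64(18.3), -0.001, 0]
[-4.1, -0.3, np.float64(18.3), -0.001, 0]
[-4.1, -0.3, np.float64(18.3), -0.001, 0]
[-4.1, -0.3, np.float64(18.3), -0.001, 0]
[-4.1, -0.3, np.float64(18.3), -0.001, 0]
[0.5350934  0.42558483 0.04      ]
```

Emit:
drive_tool --steps '[-5,0,20,0,100,-5,0,20,0,100,-5,-0.5,20,0,100,-5.5,-0.5,15,0,100,0,0,14,0,100,0,0,0,0,255,0,0,0,0,255,0,0,0,0,255]'

```text
time_s: 8.35
ee_pos: [0.5472, 0.361, 0.0825]
tcp_rot: [1.995, 2.426, 0.002]
force: [-0.0, -0.7, -0.9]
gripper_width: 0.181
grip_force: 58.4
```

Emit:
drive_tool --steps '[0,0,0,0,255,0,0,0,0,255,0,0,0,0,255,0,0,-20,0,255,0,0,-20,0,255,0,0,-20,0,255,0,0,-20,0,255,0,0,0,0,255]'

```text
time_s: 9.35
ee_pos: [0.5483, 0.3614, 0.1648]
tcp_rot: [1.995, 2.425, 0.007]
force: [0.9, -0.4, -2.0]
gripper_width: 0.182
grip_force: 58.5
```

```bash
python3 - <<'E'
from h import *
s=st()
plan((.672,.1475,.165),11.1,6)
E
```

```text
t 9.35 p [0.5483 0.3614 0.1648] yaw 11.1 F [ 0.9 -0.4 -2. ] w 0.182 g 58.5 j [-0.55  0.56 -0.1   1.62  0.07  0.96 -0.48]
[-39.0, 13.4, np.float64(-0.0), 0.0, 0]
[-39.0, 13.4, np.float64(-0.0), 0.0, 0]
[-39.0, 13.4, np.float64(-0.0), 0.0, 0]
[-39.0, 13.4, np.float64(-0.0), 0.0, 0]
[-39.0, 13.4, np.float64(-0.0), 0.0, 0]
[-39.0, 13.4, np.float64(-0.0), 0.0, 0]
```

Emit:
drive_tool --steps '[-38,13.5,0,0,255,-38,13.5,0,0,255,-38,13.5,0,0,255,-38,13.5,0,0,255,-38,13,0,0,255,-38.5,13,0,0,255,0,0,0,0,255,0,0,0,0,255]'

```text
time_s: 10.35
ee_pos: [0.6687, 0.1519, 0.1609]
tcp_rot: [-1.995, -2.425, 0.001]
force: [-0.7, 1.1, -1.5]
gripper_width: 0.186
grip_force: 58.5
```

```bash
python3 - <<'E'
from h import *
s=st();c=viewer.capture("wrist");np.save("w5",[c,s],allow_pickle=True);save(c["image"],"w5",3,(180,170,380,350))
E
```

```text
t 10.35 p [0.6687 0.1519 0.1609] yaw 11.1 F [-0.7  1.1 -1.5] w 0.186 g 58.5 j [-0.22  0.62 -0.06  1.53  0.04  0.99 -0.1 ]
```

View pics/w5.png

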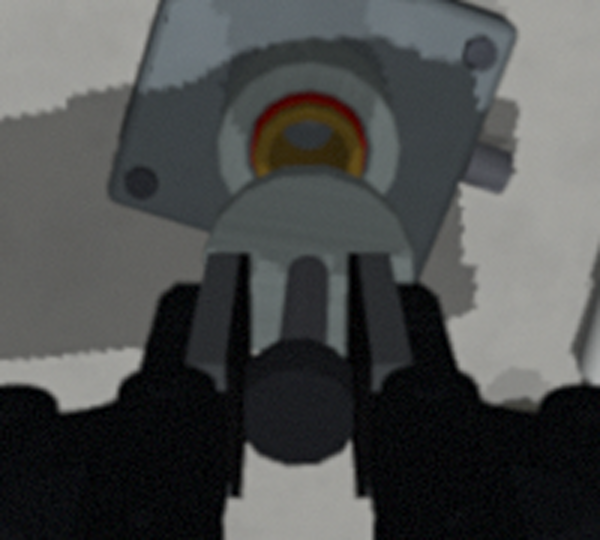

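Crop: the head's top is at (279.3,305.7), the pan is centred at about (283,259) and the socket at about (283,220).

```bash
python3 - <<'E'
from h import *
c,s=np.load("w5.npy",allow_pickle=True);z=s["ee_pos"][2]
p=s["ee_pos"][:2];M=R.from_rotvec(s["tcp_rot"]).as_matrix()[:2,:2].T
for n,u,v,zz in(("head",279.3,305.7,z+.0075),("pan",283,259.3,z-.0405),("panfront",283,170/3+168/3,z-.0405),("socket",283,220,.054),("collar",283,170+151/3,.0475)):
    q=wristw(c,s,u,v,zz)[:2];print(n,np.round(q,4),"tool mm",np.round(M@(q-p)*1000,1))
E
```

```text
head [0.6694 0.1488] tool mm [-3.2  0.1]
pan [0.6716 0.1483] tool mm [-4.1  2.2]
panfront [0.6558 0.2268] tool mm [76.   1.7]
socket [0.6721 0.1489] tool mm [-3.5  2.8]
collar [0.6727 0.1465] tool mm [-6.1  2.9]
```

Emit:
drive_tool --steps '[-0.5,0.3,15,0,255,0,0.2,15,0,255,0,0,10,0,255,0,0.5,7,0,255,0,0.5,5,0,255,0,0.5,4,0,255,0,0,2,0,255,0,0,0,0,255]'

```text
time_s: 11.4
ee_pos: [0.6711, 0.1514, 0.1036]
tcp_rot: [-1.996, -2.426, 0.001]
force: [-1.9, -0.6, -1.5]
gripper_width: 0.184
grip_force: 58.8
```

```bash
python3 - <<'E'
from h import *
s=st();c=viewer.capture("wrist");np.save("w6",[c,s],allow_pickle=True);save(c["image"],"w6",3,(180,170,380,350))
E
```

```text
t 11.4 p [0.6711 0.1514 0.1036] yaw 11.1 F [-1.9 -0.6 -1.5] w 0.184 g 58.8 j [-0.22  0.69 -0.06  1.56  0.05  0.9  -0.1 ]
```

View pics/w6.png

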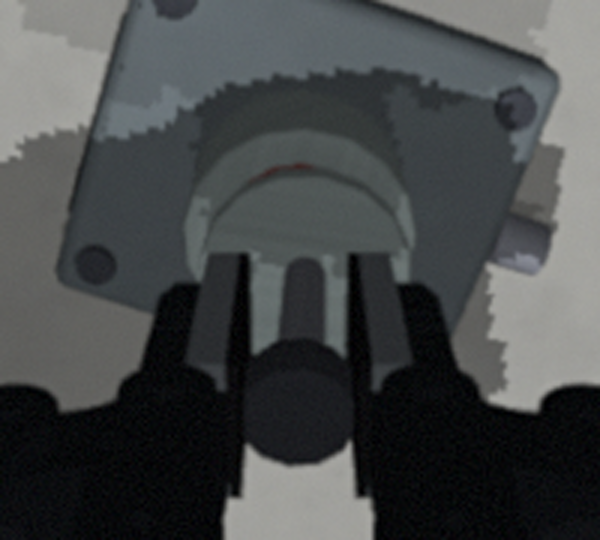

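The post is in the socket, about 3 mm from seated. I'll lower it the rest of the way and release.

Emit:
drive_tool --steps '[0,-1,1.5,0,255,0,0,1.5,0,255,0,0,0,0,255,0,0,0,0,150,0,0,0,0,100,0,0,0,0,100,0,0,0,0,100,0,0,0,0,100]'

```text
time_s: 12.45
ee_pos: [0.6706, 0.1513, 0.1008]
tcp_rot: [1.996, 2.426, 0.0]
force: [-0.4, 0.6, -0.4]
gripper_width: 0.608
grip_force: 0.0
```

Emit:
drive_tool --steps '[0,0,-20,0,100,0,0,-35,0,100,0,0,-35,0,100,-20,0,0,0,100,-20,0,0,0,100,-20,0,0,0,100,-20,0,0,0,100,0,0,0,0,100]'

```text
time_s: 13.45
ee_pos: [0.6861, 0.0689, 0.19]
tcp_rot: [2.001, 2.421, -0.003]
force: [-1.1, -0.7, -0.5]
gripper_width: 0.609
grip_force: 0.0
```

```bash
python3 - <<'E'
from h import *
s=st();c=viewer.capture("wrist");np.save("w7",[c,s],allow_pickle=True);save(c["image"],"w7",1.4)
E
```

```text
t 13.45 p [0.6861 0.0689 0.19  ] yaw 10.9 F [-1.1 -0.7 -0.5] w 0.609 g 0.0 j [-0.11  0.59 -0.05  1.5   0.03  1.05  0.03]
```

View pics/w7.png

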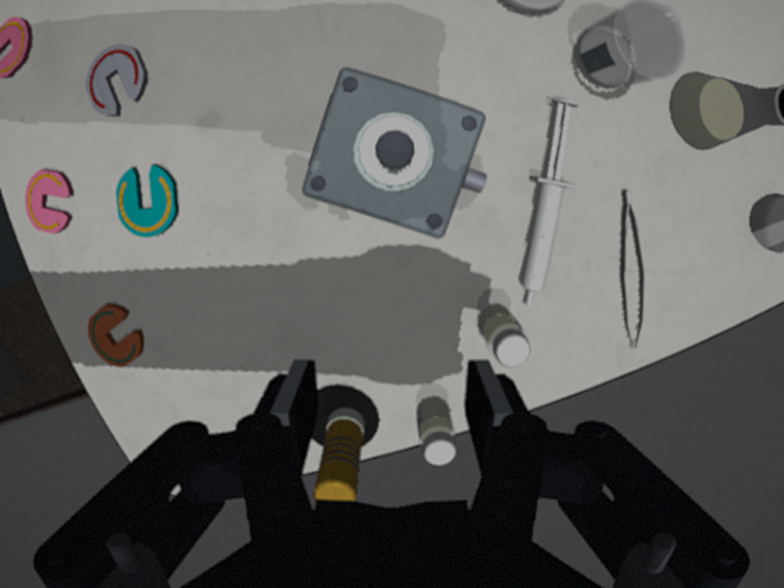

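The post is seated upright, with head and pan concentric at (395,151). The drift pad is centred at about (344,416), the drift's top at about (336,491), and the vials at (511,347) and (439,452).

```bash
python3 - <<'E'
from h import *
c,s=np.load("w7.npy",allow_pickle=True)
for n,u,v,z in(("head",395,151,.108),("pan",394,151,.06),("pad",344,416,.004),("drifttop",336,491,.094),("vialA",511,347,.06),("vialB",439,452,.06)):
    print(n,np.round(wristw(c,s,u/1.4,v/1.4,z),4))
t=np.load("top.npy",allow_pickle=True).item()
print(w(t,536/1.4,243/1.4,.004))
plan((.672,-.05,.19),11,3)
E
```

```text
head [0.6729 0.1466 0.108 ]
pan [0.6727 0.147  0.06  ]
pad [ 0.6726 -0.0596  0.004 ]
drifttop [ 0.6755 -0.0596  0.094 ]
vialA [0.7671 0.046  0.06  ]
vialB [ 0.7412 -0.0403  0.06  ]
[ 0.66633934 -0.06733297  0.004     ]
[-38.8, -12.2, np.float64(0.0), -0.0, 0]
[-38.8, -12.2, np.float64(0.0), -0.0, 0]
[-38.8, -12.3, np.float64(0.0), -0.0, 0]
```

Emit:
drive_tool --steps '[-32,-11,0,0,100,-32,-11,0,0,100,-30,-10.5,0,0,100,0,0,0,0,100,0,0,0,0,100,0,0,0,0,100,0,0,0,0,100,0,0,0,0,100]'

```text
time_s: 14.5
ee_pos: [0.6722, -0.0249, 0.1908]
tcp_rot: [-1.995, -2.427, -0.0]
force: [-0.0, -0.4, 0.5]
gripper_width: 0.606
grip_force: 0.0
```

```bash
python3 - <<'E'
from h import *
s=st();c=viewer.capture("wrist");np.save("w8",[c,s],allow_pickle=True);save(c["image"],"w8",1.4)
E
```

```text
t 14.5 p [ 0.6722 -0.0249  0.1908] yaw 11.2 F [-0.  -0.4  0.5] w 0.606 g 0.0 j [ 0.02  0.56 -0.04  1.55  0.02  1.03  0.17]
```

View pics/w8.png

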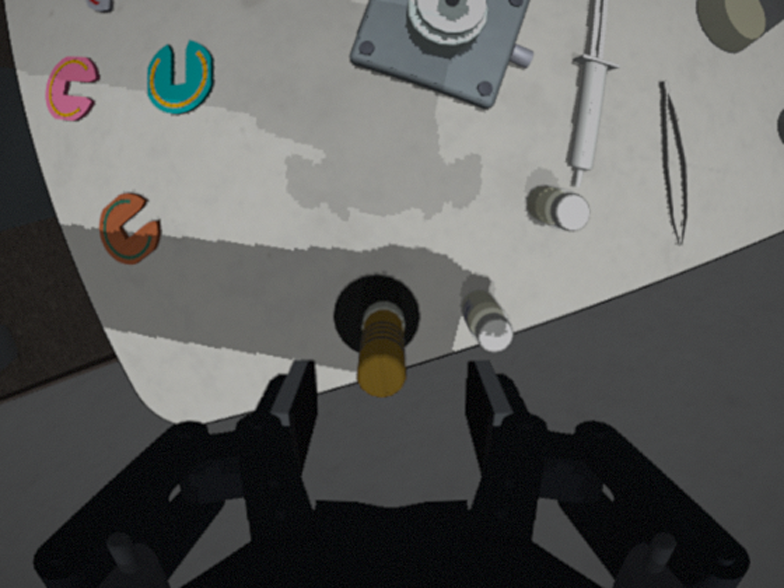

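The pad is centred at (376,313), the drift top at (381,376) and the nylon at about (382,322). Vial B's cap is at (492,334).

```bash
python3 - <<'E'
from h import *
c,s=np.load("w8.npy",allow_pickle=True)
for n,u,v,z in(("pad",376,313,.004),("drifttop",381,376,.094),("driftL/R",358,370,.094),("driftR",405,370,.094),("vialB",492,334,.06)):
    print(n,np.round(wristw(c,s,u/1.4,v/1.4,z),4))
d=wristw(c,s,381/1.4,376/1.4,.094)
plan((d[0],d[1],.08),11.2,5)
E
```

```text
pad [ 0.6686 -0.0614  0.004 ]
drifttop [ 0.6748 -0.0647  0.094 ]
driftL/R [ 0.6618 -0.0636  0.094 ]
driftR [ 0.6868 -0.0585  0.094 ]
vialB [ 0.7391 -0.0411  0.06  ]
[-7.8, -1.0, np.float64(22.2), -0.0, 0]
[-7.8, -1.0, np.float64(22.2), -0.0, 0]
[-7.8, -1.0, np.float64(22.2), -0.0, 0]
[-7.8, -1.0, np.float64(22.2), -0.0, 0]
[-7.8, -1.0, np.float64(22.2), -0.0, 0]
```

Emit:
drive_tool --steps '[-13,-2,0,0,100,-13,-2,20,0,100,-12,-1.5,30,0,100,0,0,30,0,100,0,0,31,0,100,0,0,0,0,100,0,0,0,0,255,0,0,0,0,255]'

```text
time_s: 15.55
ee_pos: [0.6751, -0.0644, 0.0812]
tcp_rot: [1.995, 2.424, 0.002]
force: [-0.7, 0.3, -2.4]
gripper_width: 0.307
grip_force: 59.0
```

Emit:
drive_tool --steps '[0,0,0,0,255,0,0,0,0,255,0,0,-20,0,255,0,0,-40,0,255,0,0,-40,0,255,0,0,-10,0,255,0,0,0,0,255,0,0,0,0,255]'

```text
time_s: 16.55
ee_pos: [0.6726, -0.0639, 0.1876]
tcp_rot: [-1.994, -2.424, 0.003]
force: [-0.1, -0.6, -3.1]
gripper_width: 0.312
grip_force: 59.4
```

```bash
python3 - <<'E'
from h import *
s=st();c=viewer.capture("wrist");np.save("w9",[c,s],allow_pickle=True)
im=c["image"].astype(int);o=(im[:,:,0]-im[:,:,2]>40)&(im[:,:,0]>70)
o[:200]=0;o[:,:220]=0;o[:,340:]=0
ys,xs=np.nonzero(o);print(xs.min(),xs.max(),ys.min(),ys.max())
for v in range(ys.min(),ys.max()+1,6):
    r=xs[ys==v]; print(v,r.min() if len(r) else 0,r.max() if len(r) else 0,im[v,279])
plan((.6728,.1468,.19),11.2,6)
E
```

```text
t 16.55 p [ 0.6726 -0.0639  0.1876] yaw 11.1 F [-0.1 -0.6 -3.1] w 0.312 g 59.4 j [ 0.08  0.57 -0.03  1.54  0.02  1.03  0.23]
248 310 278 331
278 287 287 [67 51 19]
284 261 300 [85 67 25]
290 253 305 [81 64 21]
296 249 309 [81 65 26]
302 249 310 [81 64 24]
308 248 310 [81 66 25]
314 250 308 [84 68 28]
320 254 304 [84 67 26]
326 262 296 [84 67 21]
[34.4, 6.8, np.float64(-0.4), -0.0, 0]
[34.4, 6.8, np.float64(-0.4), -0.0, 0]
[34.4, 6.8, np.float64(-0.4), -0.0, 0]
[34.4, 6.8, np.float64(-0.4), -0.0, 0]
[34.4, 6.8, np.float64(-0.4), -0.0, 0]
[34.4, 6.8, np.float64(-0.4), -0.0, 0]
```

```bash
python3 - <<'E'
from h import *
c,s=np.load("w9.npy",allow_pickle=True);p=s["ee_pos"][:2];M=R.from_rotvec(s["tcp_rot"]).as_matrix()[:2,:2].T
q=wristw(c,s,279,304.5,s["ee_pos"][2]+.0128);print(q,M@(q[:2]-p)*1000)
E
```

```text
[ 0.6724563  -0.06287222  0.20042608] [1.02893233 0.0099743 ]
```

Emit:
drive_tool --steps '[0,0,-15,0,255,34.5,7,0,0,255,34.5,7,0,0,255,34.5,7,0,0,255,34.5,7,0,0,255,34.5,7,0,0,255,34.5,7,0,0,255,0,0,0,0,255]'

```text
time_s: 17.6
ee_pos: [0.6746, 0.1532, 0.2051]
tcp_rot: [-1.986, -2.431, -0.004]
force: [-1.0, -0.5, -3.2]
gripper_width: 0.311
grip_force: 59.5
```

```bash
python3 - <<'E'
from h import *
s=st();c=viewer.capture("wrist");np.save("w10",[c,s],allow_pickle=True)
plan((.6728,.1468,s["ee_pos"][2]),11.2,1)
E
```

```text
t 17.6 p [0.6746 0.1532 0.2051] yaw 11.5 F [-1.  -0.5 -3.2] w 0.311 g 59.5 j [-0.21  0.58 -0.07  1.48  0.04  1.08 -0.09]
[-2.6, -2.7, np.float64(-0.2), 0.002, 0]
```

Emit:
drive_tool --steps '[0,0,0,0,255,0,0,0,0,255,0,0,0,0,255,0,0,0,0,255,0,0,5,0,255,0,0,5,0,255,0,0,0,0,255,0,0,0,0,255]'

```text
time_s: 18.65
ee_pos: [0.6754, 0.1472, 0.1947]
tcp_rot: [-1.996, -2.426, 0.0]
force: [-0.4, 0.1, -3.6]
gripper_width: 0.312
grip_force: 59.5
```

```bash
python3 - <<'E'
from h import *
s=st()
plan((.6728,.1468,s["ee_pos"][2]),11.2,1)
E
```

```text
t 18.65 p [0.6754 0.1472 0.1947] yaw 11.1 F [-0.4  0.1 -3.6] w 0.312 g 59.5 j [-0.21  0.59 -0.07  1.49  0.04  1.06 -0.09]
[0.1, -2.6, np.float64(-0.0), -0.001, 0]
```

Emit:
drive_tool --steps '[-1,-2.6,3,0,255,0,0,3,0,255,0,0,2,0,255,0,0,1,0,255,0,0,1,0,255,0,0,1,0,255,0,0,1,0,255,0,0,1,0,255]'

```text
time_s: 19.65
ee_pos: [0.6737, 0.1459, 0.1836]
tcp_rot: [1.995, 2.425, 0.002]
force: [-1.9, -0.3, 6.2]
gripper_width: 0.309
grip_force: 60.3
```

Emit:
drive_tool --steps '[0,0,0.8,0,255,0,0,0.8,0,255,0,0,0.8,0,255,0,0,0.8,0,255,0,0,0,0,255,0,0,0,0,255,0,0,0,0,255,0,0,0,0,255]'

```text
time_s: 20.65
ee_pos: [0.6736, 0.1459, 0.1802]
tcp_rot: [1.995, 2.425, 0.002]
force: [-1.7, -0.0, 5.4]
gripper_width: 0.309
grip_force: 60.3
```

Emit:
drive_tool --steps '[0,0,0.8,0,255,0,0,0.8,0,255,0,0,0.8,0,255,0,0,0.8,0,255,0,0,0,0,255,0,0,0,0,255,0,0,0,0,255,0,0,0,0,255]'

```text
time_s: 21.65
ee_pos: [0.6742, 0.1461, 0.1789]
tcp_rot: [1.995, 2.424, 0.005]
force: [-4.6, -1.2, 12.8]
gripper_width: 0.309
grip_force: 61.3
```

Emit:
drive_tool --steps '[0,0,1,0,255,0,0,1,0,255,0,0,1,0,255,0,0,1,0,255,0,0,0,0,255,0,0,0,0,255,0,0,0,0,255,0,0,0,0,255]'

```text
time_s: 22.65
ee_pos: [0.6753, 0.1463, 0.1788]
tcp_rot: [1.993, 2.423, 0.008]
force: [-8.3, -2.6, 29.7]
gripper_width: 0.309
grip_force: 63.6
```

Force rose to about 33 N with no further travel, so the bush is bottomed. The total travel was about 6.4 mm. Lifting off and returning the drift.

Emit:
drive_tool --steps '[0,0,-15,0,255,0,0,-20,0,255,-20,-3,0,0,255,-30,-6,0,0,255,-30,-6,0,0,255,-30,-6,0,0,255,-30,-6,0,0,255,-30,-6,0,0,255]'

```text
time_s: 23.65
ee_pos: [0.6726, -0.0308, 0.2051]
tcp_rot: [-1.997, -2.424, 0.003]
force: [0.5, -0.6, -2.1]
gripper_width: 0.311
grip_force: 59.5
```

Emit:
drive_tool --steps '[-20,-4,0,0,255,-15,-2,0,0,255,0,0,0,0,255,0,0,0,0,255,0,0,0,0,255,0,0,0,0,255,0,0,0,0,255,0,0,0,0,255]'

```text
time_s: 24.65
ee_pos: [0.6743, -0.0628, 0.2064]
tcp_rot: [-1.996, -2.426, 0.0]
force: [-0.5, -0.7, -2.0]
gripper_width: 0.309
grip_force: 59.5
```

```bash
python3 - <<'E'
from h import *
s=st();c=viewer.capture("wrist");np.save("w11",[c,s],allow_pickle=True);save(c["image"],"w11",1.4)
plan((.672,-.062,.1),11.2,1)
E
```

```text
t 24.65 p [ 0.6743 -0.0628  0.2064] yaw 11.1 F [-0.5 -0.7 -2. ] w 0.309 g 59.5 j [ 0.08  0.55 -0.03  1.53  0.02  1.06  0.23]
[1.3, -2.1, np.float64(106.4), -0.001, 0]
```

View pics/w11.png

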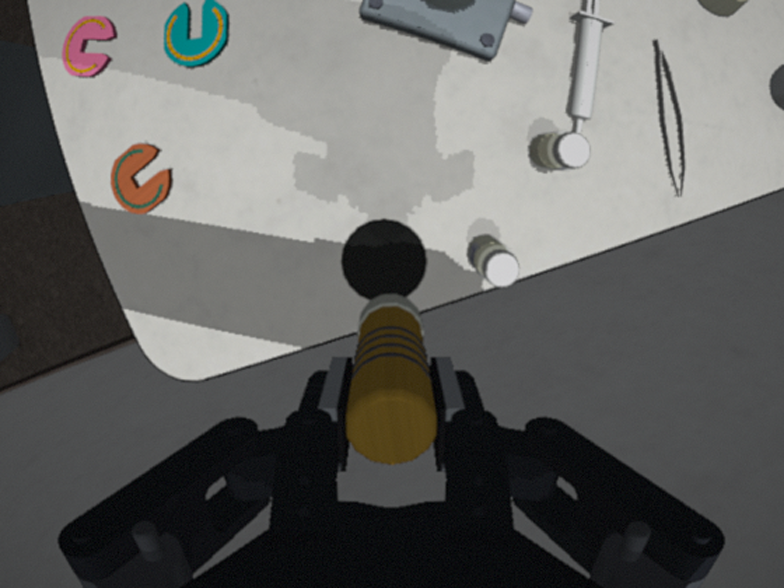

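The pad is centred at (384,261), and the drift is upright in the jaws with its nylon end centred at about (391,322).

```bash
python3 - <<'E'
from h import *
c,s=np.load("w11.npy",allow_pickle=True);p=s["ee_pos"];M=R.from_rotvec(s["tcp_rot"]).as_matrix()[:2,:2].T
for n,u,v,z in(("pad",384,261,.004),("nylon",391,322,p[2]-.0772),("top",391,427,p[2]+.0128),("headsocket?",0,0,1)):
    q=wristw(c,s,u/1.4,v/1.4,z);print(n,np.round(q,4),np.round(M@(q-p)[:2]*1000,1))
E
```

```text
pad [ 0.6695 -0.0638  0.004 ] [-0.  -4.9]
nylon [ 0.6745 -0.0632  0.1292] [-0.4  0.1]
top [ 0.6742 -0.062   0.2192] [0.8 0.1]
headsocket? [ 1.4897 -0.2269  1.    ] [-318.4  768.4]
```

Emit:
drive_tool --steps '[0,-4,20,0,255,0,0,30,0,255,0,0,30,0,255,0,0,25,0,255,0,0,12,0,255,0,0,5,0,255,0,0,2,0,255,0,0,0.5,0,255]'

```text
time_s: 25.7
ee_pos: [0.6711, -0.0638, 0.0829]
tcp_rot: [1.995, 2.425, 0.002]
force: [0.4, -0.2, -2.3]
gripper_width: 0.31
grip_force: 59.4
```

Emit:
drive_tool --steps '[0,0,0.5,0,255,0,0,0,0,255,0,0,0,0,255,0,0,0,0,255,0,0,0,0,255,0,0,0,0,255,0,0,0,0,255,0,0,0,0,255]'

```text
time_s: 26.7
ee_pos: [0.6704, -0.0637, 0.0814]
tcp_rot: [-1.996, -2.426, 0.0]
force: [-0.1, 0.1, -1.9]
gripper_width: 0.313
grip_force: 59.4
```

Emit:
drive_tool --steps '[0,0,0.5,0,255,0,0,0.5,0,255,0,0,0.5,0,255,0,0,0,0,255,0,0,0,0,255,0,0,0,0,255,0,0,0,0,255,0,0,0,0,255]'

```text
time_s: 27.7
ee_pos: [0.6705, -0.0638, 0.081]
tcp_rot: [1.996, 2.426, 0.0]
force: [-3.4, 0.1, 5.6]
gripper_width: 0.311
grip_force: 60.6
```

Contact. Releasing and rising, then heading toward the weights.

Emit:
drive_tool --steps '[0,0,-0.5,0,200,0,0,0,0,150,0,0,0,0,100,0,0,0,0,100,0,0,0,0,100,0,0,0,0,100,0,0,-20,0,100,0,0,-40,0,100]'

```text
time_s: 28.7
ee_pos: [0.6691, -0.0636, 0.1402]
tcp_rot: [-1.994, -2.424, 0.003]
force: [0.3, -0.4, 0.2]
gripper_width: 0.605
grip_force: 0.0
```

Emit:
drive_tool --steps '[0,0,-50,0,100,0,0,-20,0,100,0,-45,0,0,90,10,-45,0,0,90,10,-40,0,0,90,10,-30,0,0,90,0,0,0,0,90,0,0,0,0,90]'

```text
time_s: 29.7
ee_pos: [0.5086, -0.0652, 0.2111]
tcp_rot: [1.995, 2.425, 0.002]
force: [-0.5, 0.5, 0.4]
gripper_width: 0.649
grip_force: 0.0
```

```bash
cat >> h.py <<'E'
def fitband(c,s,mask,z=.007):
    """circle fit of a band's pixels (world); centre and slot bearing (widest gap)"""
    ys,xs=np.nonzero(mask); P=np.array([wristw(c,s,u,v,z)[:2] for u,v in zip(xs,ys)])*1000
    A=np.c_[2*P,np.ones(len(P))];q=np.linalg.lstsq(A,(P**2).sum(1),rcond=None)[0]
    r=np.sqrt(q[2]+q[0]**2+q[1]**2);d=P-q[:2]
    rr=np.hypot(*d.T);k=abs(rr-r)<4;a=np.sort(np.degrees(np.arctan2(d[k,1],d[k,0])))
    g=np.diff(np.r_[a,a[0]+360]);i=g.argmax()
    return np.round(q[:2],1),round(float(r),1),round(float(a[i]+g[i]/2),1),round(float(g[i]),1),len(P)
def near(c,s,cen,rad=.035,z=.007):
    """mask of pixels whose bench ray falls within rad of cen"""
    H,W=c["image"].shape[:2];m=np.zeros((H,W),bool)
    for v in range(0,H):
        for u in range(0,W):
            if np.hypot(*(wristw(c,s,u,v,z)[:2]-cen))<rad:m[v,u]=1
    return m
E
python3 - <<'E'
from h import *
s=st();c=viewer.capture("wrist");np.save("w12",[c,s],allow_pickle=True);save(c["image"],"w12",1.4)
im=c["image"].astype(int);m=near(c,s,(.465,-.032),.05)
o=m&(im[:,:,0]-im[:,:,2]>45);print(o.sum())
ys,xs=np.nonzero(o);print(xs.mean(),ys.mean(),wristw(c,s,xs.mean(),ys.mean(),.007))
hsv=cv2.cvtColor(c["image"],cv2.COLOR_RGB2HSV);mm=(m&(hsv[:,:,1]>60))
print(np.histogram(hsv[:,:,0][mm],bins=18,range=(0,180))[0])
E
```

```text
t 29.7 p [ 0.5086 -0.0652  0.2111] yaw 11.1 F [-0.5  0.5  0.4] w 0.649 g 0.0 j [ 0.11  0.27 -0.04  1.94  0.01  0.93  0.26]
1648
243.7615291262136 147.6972087378641 [ 0.46597387 -0.03277396  0.007     ]
[ 535 1143   37   17    1    2   27  111    9    0    0    0    0    0
    0    0    0    0]
```

```bash
cat >> h.py <<'E'
def rect(c,s,cen,half=60,z=.007,k=2):
    """top view at height z, k px/mm: col grows with world x, row with world y"""
    n=2*half*k;g=(np.arange(n)+.5)/k-half;X,Y=np.meshgrid(g,g)
    P=np.stack([cen[0]+X/1000,cen[1]+Y/1000,np.full_like(X,z)],-1)
    if "T_tool_cam" in c:
        T=np.eye(4);T[:3,:3]=R.from_rotvec(s["tcp_rot"]).as_matrix();T[:3,3]=s["ee_pos"];T=T@np.array(c["T_tool_cam"])
    else: T=np.array(c["T"])
    q=(P-T[:3,3])@T[:3,:3];f=c["image"].shape[0]/2/np.tan(np.radians(c["vfov"])/2)
    r=np.hypot(q[...,0],q[...,1]); m=f*np.arctan2(r,q[...,2])/r if "T_tool_cam" in c else f/q[...,2]
    return cv2.remap(c["image"],(c["cx"]+m*q[...,0]).astype(np.float32),(c["cy"]+m*q[...,1]).astype(np.float32),cv2.INTER_LINEAR)
def template(th,k=2):
    n=70*k;g=(np.arange(n)+.5)/k-35;X,Y=np.meshgrid(g,g);a=np.radians(th)
    x=X*np.cos(a)+Y*np.sin(a);y=-X*np.sin(a)+Y*np.cos(a)
    hw=np.where(x>24,6+(x-24)*.75,6)
    return ((np.hypot(x,y)<28)&(abs(y)<26)&~((x>-6)&(abs(y)<hw)&((x>0)|(np.hypot(x,y)<6)))).astype(np.float32)
def fitdisc(mask,cen,half=60,k=2):
    """best pose (x,y m, slot bearing deg, score) of the slotted disc in a rectified mask"""
    I=mask.astype(np.float32)*2-1;best=(-9,)
    for th in range(-180,180,3):
        t=template(th,k);ring=cv2.dilate(t,np.ones((9,9)))-t
        r=cv2.matchTemplate(I,t-ring*float(t.sum()/ring.sum())*.5,cv2.TM_CCORR);_,v,_,p=cv2.minMaxLoc(r)
        v/=t.sum()*1.5
        if v>best[0]:best=(v,th,p)
    v,th,p=best
    return cen[0]+(p[0]/k+35-half)/1000,cen[1]+(p[1]/k+35-half)/1000,th,round(v,2)
E
python3 - <<'E'
from h import *
c,s=np.load("w12.npy",allow_pickle=True);cen=(.466,-.033)
r=rect(c,s,cen);hsv=cv2.cvtColor(r,cv2.COLOR_RGB2HSV);print(fitdisc((hsv[:,:,1]>70)&(hsv[:,:,2]>20),cen))
cv2.imwrite("pics/rect.png",r[:,:,::-1])
E
```

```text
(0.467, -0.032, 42, np.float32(0.87))
```

Weight d is at (0.467,-0.032) with its slot bearing 42° (fit score 0.87). Grasping with jaw yaw -48°.

```bash
python3 - <<'E'
from h import *
st();plan((.467,-.032,.06),-48,7,hand=70)
E
```

```text
t 29.75 p [ 0.5088 -0.0652  0.211 ] yaw 11.1 F [0.7 0.5 0.5] w 0.647 g 0.0 j [ 0.11  0.27 -0.04  1.94  0.01  0.93  0.26]
[5.8, -4.9, np.float64(21.6), 0.147, 70]
[5.0, -5.7, np.float64(21.6), 0.147, 70]
[4.1, -6.4, np.float64(21.6), 0.147, 70]
[3.1, -7.0, np.float64(21.6), 0.147, 70]
[2.1, -7.3, np.float64(21.6), 0.147, 70]
[1.0, -7.6, np.float64(21.6), 0.147, 70]
[-0.1, -7.6, np.float64(21.6), 0.147, 70]
```

Emit:
drive_tool --steps '[6,-5,21.5,0.147,70,5,-5.5,21.5,0.147,70,4,-6.5,21.5,0.147,70,3,-7,21.5,0.147,70,2,-7.5,21.5,0.147,70,1,-7.5,21.5,0.147,70,0,-7.5,21.5,0.147,70,0,0,0,0,70]'

```text
time_s: 30.75
ee_pos: [0.465, -0.0316, 0.0584]
tcp_rot: [-2.929, -1.133, 0.006]
force: [0.7, 0.0, -0.1]
gripper_width: 0.726
grip_force: 0.0
```

```bash
python3 - <<'E'
from h import *
s=st();c=viewer.capture("wrist");cen=(.467,-.032)
r=rect(c,s,cen);hsv=cv2.cvtColor(r,cv2.COLOR_RGB2HSV);print(fitdisc((hsv[:,:,1]>70)&(hsv[:,:,2]>20),cen))
st();plan((.467,-.032,.035),-48,1)
E
```

```text
t 30.75 p [ 0.465  -0.0316  0.0584] yaw -47.7 F [ 0.7  0.  -0.1] w 0.726 g 0.0 j [-0.1   0.46  0.13  2.14 -0.11  0.55 -0.72]
(0.467, -0.0325, 42, np.float32(0.86))
t 30.8 p [ 0.4661 -0.0319  0.0594] yaw -47.6 F [0.7 0.5 0.5] w 0.723 g 0.0 j [-0.1   0.46  0.13  2.14 -0.11  0.55 -0.72]
[0.6, 0.7, np.float64(24.4), 0.007, 0]
```

Emit:
drive_tool --steps '[0.5,1,15,0,70,0,0,10,0,70,0,0,4,0,70,0,0,3,0,70,0,0,3,0,70,0,0,2,0,70,0,0,0,0,70,0,0,0,0,70]'

```text
time_s: 31.8
ee_pos: [0.467, -0.0324, 0.023]
tcp_rot: [2.931, 1.13, 0.0]
force: [-0.9, -1.1, 0.4]
gripper_width: 0.726
grip_force: 0.0
```

Emit:
drive_tool --steps '[0,0,1,0,70,0,0,1,0,70,0,0,1,0,70,0,0,1,0,70,0,0,1,0,70,0,0,0,0,70,0,0,0,0,70,0,0,0,0,70]'

```text
time_s: 32.8
ee_pos: [0.4669, -0.0324, 0.0179]
tcp_rot: [2.931, 1.13, 0.0]
force: [0.8, -0.6, -0.0]
gripper_width: 0.729
grip_force: 0.0
```

Emit:
drive_tool --steps '[0,0,1,0,70,0,0,1,0,70,0,0,1,0,70,0,0,1,0,70,0,0,1,0,70,0,0,0,0,70,0,0,0,0,70,0,0,0,0,70]'

```text
time_s: 33.8
ee_pos: [0.4668, -0.0324, 0.0135]
tcp_rot: [-2.931, -1.13, -0.0]
force: [-3.6, 0.2, 10.2]
gripper_width: 0.725
grip_force: 4.7
```

Emit:
drive_tool --steps '[0,0,-4.5,0,70,0,0,0,0,70,0,0,0,0,255,0,0,0,0,255,0,0,0,0,255,0,0,0,0,255,0,0,0,0,255,0,0,0,0,255]'

```text
time_s: 34.8
ee_pos: [0.467, -0.0325, 0.0179]
tcp_rot: [-2.931, -1.129, -0.0]
force: [-1.6, -0.6, 8.6]
gripper_width: 0.585
grip_force: 60.6
```

```bash
python3 - <<'E'
from h import *
s=st()
t=viewer.capture("top")
for n,cen in(("a",(.457,.176)),("c",(.399,.288))):
    r=rect(t,s,cen,60);cv2.imwrite("pics/r_"+n+".png",r[:,:,::-1])
    hsv=cv2.cvtColor(r,cv2.COLOR_RGB2HSV)
    if n=="c":
        g=hsv[:,:,2].astype(int);m=(g<130)|(hsv[:,:,1]>60)
    else:
        m=None;q=r.astype(int);red=(q[:,:,0]-q[:,:,1]>40);ys,xs=np.nonzero(red);print("red",red.sum(),cen[0]+(xs.mean()/2-60)/1000,cen[1]+(ys.mean()/2-60)/1000)
    if m is not None: print(n,fitdisc(m,cen))
E
```

```text
t 34.8 p [ 0.467  -0.0325  0.0179] yaw -47.9 F [-1.6 -0.6  8.6] w 0.585 g 60.6 j [-0.08  0.54  0.11  2.15 -0.13  0.46 -0.7 ]
red 199 0.418643216080402 0.17927889447236178
c (0.396, 0.287, -135, np.float32(0.75))
```

Emit:
drive_tool --steps '[0,0,-10,0,255,0,0,-30,0,255,0,0,-30,0,255,0,0,0,0,255,0,0,0,0,255,0,0,0,0,255,0,0,0,0,255,0,0,0,0,255]'

```text
time_s: 35.85
ee_pos: [0.4665, -0.0325, 0.0869]
tcp_rot: [-2.931, -1.13, 0.002]
force: [-1.1, 0.5, -1.3]
gripper_width: 0.584
grip_force: 62.7
```

```bash
python3 - <<'E'
from h import *
s=st();c=viewer.capture("wrist")
zt=s["ee_pos"][2]-.0185+.007;cen=s["ee_pos"][:2]
r=rect(c,s,cen,60,zt);hsv=cv2.cvtColor(r,cv2.COLOR_RGB2HSV);print(fitdisc((hsv[:,:,1]>70)&(hsv[:,:,2]>20),cen))
cv2.imwrite("pics/r_d.png",r[:,:,::-1])
plan((.6245,.1033,.085),-48,6)
E
```

```text
t 35.85 p [ 0.4665 -0.0325  0.0869] yaw -47.8 F [-1.1  0.5 -1.3] w 0.584 g 62.7 j [-0.11  0.4   0.15  2.13 -0.1   0.61 -0.73]
(np.float64(0.4649816919473533), np.float64(-0.03348279107349309), 42, np.float32(0.8))
[34.7, 0.9, np.float64(0.3), 0.0, 0]
[34.7, 0.9, np.float64(0.3), 0.0, 0]
[34.7, 0.9, np.float64(0.3), 0.0, 0]
[34.7, 0.8, np.float64(0.3), 0.0, 0]
[34.7, 0.8, np.float64(0.3), 0.0, 0]
[34.7, 0.8, np.float64(0.3), 0.0, 0]
```

Emit:
drive_tool --steps '[30,1,0,0,255,35,1,0,0,255,35,1,0,0,255,35,1,0,0,255,35,1,0,0,255,30,0,0,0,255,8,0,0,0,255,0,0,0,0,255]'

```text
time_s: 36.9
ee_pos: [0.6238, 0.1033, 0.0868]
tcp_rot: [2.931, 1.131, -0.002]
force: [0.3, 0.2, -1.8]
gripper_width: 0.584
grip_force: 62.6
```

```bash
python3 - <<'E'
from h import *
st();plan((.6728+.0013,.1468+.0012,.081),-48,1)
E
```

```text
t 36.9 p [0.6238 0.1033 0.0868] yaw -47.8 F [ 0.3  0.2 -1.8] w 0.584 g 62.6 j [-0.3   0.63  0.13  1.72 -0.11  0.8  -0.96]
[67.3, 0.6, np.float64(5.8), 0.003, 0]
```

Emit:
drive_tool --steps '[5,0.6,4,0,255,10,0,0,0,255,10,0,0,0,255,10,0,0,0,255,10,0,0,0,255,10,0,0,0,255,8,0,0,0,255,0,0,0,0,255]'

```text
time_s: 37.9
ee_pos: [0.6719, 0.1461, 0.0833]
tcp_rot: [-2.931, -1.131, -0.0]
force: [0.4, -0.4, -1.4]
gripper_width: 0.581
grip_force: 62.6
```

```bash
python3 - <<'E'
from h import *
s=st();c=viewer.capture("wrist");cv2.imwrite("pics/d_on.png",cv2.resize(c["image"][150:380,130:430],None,fx=2.5,fy=2.5)[:,:,::-1])
plan((.6728+.0013,.1468+.0012,.074),-48,1)
E
```

```text
t 37.9 p [0.6719 0.1461 0.0833] yaw -47.8 F [ 0.4 -0.4 -1.4] w 0.581 g 62.6 j [-0.34  0.71  0.13  1.57 -0.11  0.86 -1.01]
[3.7, -0.1, np.float64(9.2), 0.003, 0]
```

View pics/d_on.png

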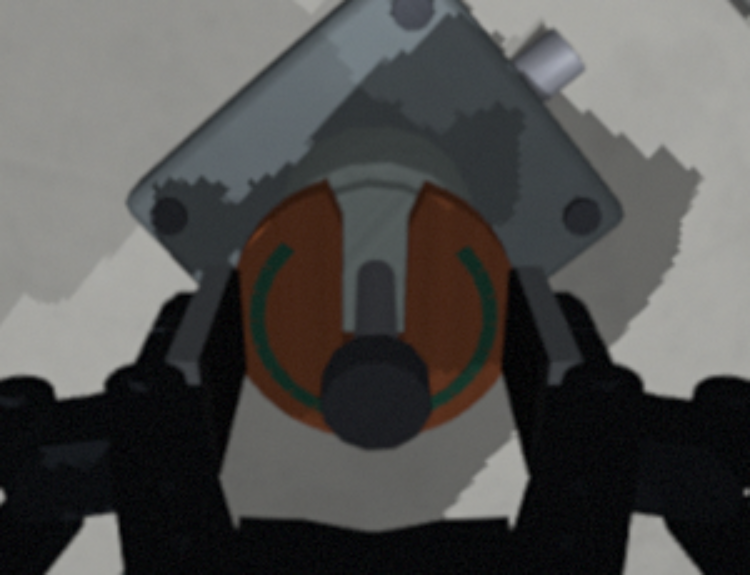

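The stem is in d's slot and centred between its sides; the slot runs upward in the image and the head is at (376,392). I'll move 3 mm further in, lower and release.

Emit:
drive_tool --steps '[1.5,0,2,0,255,1.5,0,2,0,255,0,0,2,0,255,0,0,2,0,255,0,0,1,0,255,0,0,1,0,255,0,0,0,0,255,0,0,0,0,255]'

```text
time_s: 38.95
ee_pos: [0.6738, 0.1474, 0.0734]
tcp_rot: [-2.931, -1.13, -0.0]
force: [-0.8, 0.6, -0.2]
gripper_width: 0.581
grip_force: 62.6
```

Emit:
drive_tool --steps '[0,0,0.5,0,255,0,0,0.5,0,255,0,0,0,0,255,0,0,0,0,60,0,0,0,0,60,0,0,0,0,60,0,0,0,0,60,0,0,0,0,60]'

```text
time_s: 39.95
ee_pos: [0.6738, 0.1474, 0.0724]
tcp_rot: [-2.931, -1.13, -0.0]
force: [1.4, 0.5, -0.5]
gripper_width: 0.761
grip_force: 0.0
```

```bash
cat >> h.py <<'E'
def onpost(hue=None,z=.061,sat=70,cen=(.6728,.1468)):
    s=st();c=viewer.capture("wrist");r=rect(c,s,cen,60,z);hsv=cv2.cvtColor(r,cv2.COLOR_RGB2HSV)
    return fitdisc((hsv[:,:,1]>sat)&(hsv[:,:,2]>20),cen)
E
python3 - <<'E'
from h import *
print(onpost())
E
```

```text
t 39.95 p [0.6738 0.1474 0.0724] yaw -47.8 F [ 1.4  0.5 -0.5] w 0.761 g 0.0 j [-0.34  0.73  0.13  1.57 -0.11  0.85 -1.01]
(0.6742999999999999, 0.14830000000000002, 42, np.float32(0.69))
```

Emit:
drive_tool --steps '[0,0,-15,0,60,0,0,-40,0,60,0,0,-50,0,60,0,0,-15,0,60,0,0,0,-0.15,60,0,0,0,-0.15,60,0,0,0,-0.15,60,0,0,0,-0.15,60]'

```text
time_s: 41.0
ee_pos: [0.6734, 0.1472, 0.1925]
tcp_rot: [-2.462, -1.952, 0.001]
force: [0.4, -0.8, 0.4]
gripper_width: 0.762
grip_force: 0.0
```

```bash
python3 - <<'E'
from h import *
print(onpost())
print(onpost(z=.061))
plan((.475,.165,.17),5,8)
E
```

```text
t 41.0 p [0.6734 0.1472 0.1925] yaw -13.2 F [ 0.4 -0.8  0.4] w 0.762 g 0.0 j [-0.26  0.59  0.01  1.5  -0.01  1.05 -0.48]
(0.6732999999999999, 0.14780000000000001, 42, np.float32(0.65))
t 41.05 p [0.6735 0.1471 0.1926] yaw -12.9 F [ 0.1 -0.6  0.7] w 0.767 g 0.0 j [-0.26  0.59  0.01  1.5  -0.01  1.05 -0.47]
(0.6732999999999999, 0.14780000000000001, 42, np.float32(0.65))
[-3.6, -24.7, np.float64(2.8), -0.04, 0]
[-2.6, -24.8, np.float64(2.8), -0.04, 0]
[-1.6, -24.9, np.float64(2.8), -0.04, 0]
[-0.6, -24.9, np.float64(2.8), -0.04, 0]
[0.4, -24.9, np.float64(2.8), -0.04, 0]
[1.4, -24.9, np.float64(2.8), -0.04, 0]
[2.4, -24.8, np.float64(2.8), -0.04, 0]
[3.4, -24.7, np.float64(2.8), -0.04, 0]
```

Emit:
drive_tool --steps '[-4,-28,3,-0.045,60,-3,-28,3,-0.045,60,-1,-29,3,-0.045,60,0,-29,3,-0.045,60,1,-29,3,-0.045,60,2,-28,3,-0.045,60,3,-28,3,-0.045,60,0,0,0,0,60]'

```text
time_s: 42.1
ee_pos: [0.4726, 0.1654, 0.1713]
tcp_rot: [-2.132, -2.306, 0.002]
force: [0.5, -0.2, -0.3]
gripper_width: 0.762
grip_force: 0.0
```

```bash
python3 - <<'E'
from h import *
s=st();c=viewer.capture("wrist");np.save("w13",[c,s],allow_pickle=True);cen=(.457,.176)
r=rect(c,s,cen,60);q=r.astype(int);red=(q[:,:,0]-q[:,:,1]>35)&(abs(q[:,:,1]-q[:,:,2])<40)
n,l,stt,ce=cv2.connectedComponentsWithStats(red.astype(np.uint8))
for i in range(1,n):
    if stt[i,4]>60: print(stt[i].tolist(),ce[i].round())
hsv=cv2.cvtColor(r,cv2.COLOR_RGB2HSV)
# coarse ascii of gray
g=cv2.resize(cv2.cvtColor(r,cv2.COLOR_RGB2GRAY),(60,30),interpolation=cv2.INTER_AREA)
print("\n".join(" ".join(f"{v:3d}" for v in row[::2]) for row in g))
E
```

```text
t 42.1 p [0.4726 0.1654 0.1713] yaw 4.5 F [ 0.5 -0.2 -0.3] w 0.762 g 0.0 j [-0.31  0.31 -0.09  2.    0.04  0.84 -0.34]
[0, 53, 16, 12, 99] [ 7. 58.]
[0, 92, 71, 54, 600] [ 43. 128.]
 92  93  92  92  92  92  93  93  92  93  92  93  93  92  93  92  90  92  93  93  93  93  93  93  93  87  80  88  92  93
 92  93  93  93  93  93  93  93  92  93  93  93  93  92  92  92  92  92  93  93  93  93  93  93  92  92  91  92  92  92
 94  92  92  93  92  93  93  93  93  93  93  93  93  92  92  91  92  92  92  93  92  93  93  93  93  93  92  92  92  92
138 105  94  92  93  92  93  93  94  93  93  93  93  92  93  93  92  92  92  92  93  93  93  92  93  93  93  92  92  93
155 152 134  93  93  92  93  93  93  94  93  93  93  93  93  93  93  93  91  93  93  93  92  92  92  93  93  92  92  93
152 147 140  87  84  90  93  92  93  93  93  93  92  92  93  93  92  93  92  93  92  93  92  93  92  92  93  92  93  93
132 115 123 128  81  73  91  87  92  93  93  93  93  93  92  92  93  92  93  91  90  92  92  92  93  93  93  93  92  93
 77  94 124 133  75  83  92  89  92  93  93  93  93  92  92  93  93  93  93  9
[... 1981 characters left out ...]
 134 133 133 134 134 134 133 133 132 133 132 133 133 133 134 132 134 134 134 135 134 134 134 135 133
131 132 132 133 134 134 133 133 134 134 135 133 134 133 133 133 134 134 134 134 134 134 134 134 135 134 134 134 135 134
132 131 132 134 134 134 134 133 134 134 134 134 134 134 134 133 134 135 134 134 133 134 134 135 135 135 134 135 134 134
130 130 131 133 133 134 134 134 134 135 135 135 134 134 134 135 134 135 134 133 133 133 134 134 134 135 134 134 133 133
131 131 132 132 132 132 133 133 134 134 135 135 135 134 133 134 134 134 134 132 132 132 133 133 133 134 133 134 133 133
130 131 132 132 133 131 132 134 134 135 134 134 133 134 132 134 134 133 131 131 132 132 133 133 133 138 137 133 132 133
```

Weight a is no longer where it was; it has been knocked to about (0.41,0.16). Refitting it from its red band.

```bash
cat >> h.py <<'E'
def fita(c,s,cen,z=.007,half=60):
    r=rect(c,s,cen,half,z);q=r.astype(int)
    red=((q[:,:,0]-q[:,:,1]>35)&(abs(q[:,:,1]-q[:,:,2])<40)).astype(np.uint8)
    n,l,t,ce=cv2.connectedComponentsWithStats(cv2.dilate(red,np.ones((5,5))))
    cv2.imwrite("pics/r_a.png",r[:,:,::-1])
    for i in range(1,n):
        if t[i,4]<150: continue
        ys,xs=np.nonzero(red*(l==i));P=np.c_[xs,ys]/2-half
        A=np.c_[2*P,np.ones(len(P))];k=np.linalg.lstsq(A,(P**2).sum(1),rcond=None)[0];rad=np.sqrt(k[2]+k[0]**2+k[1]**2)
        d=P-k[:2];a=np.sort(np.degrees(np.arctan2(d[:,1],d[:,0])));g=np.diff(np.r_[a,a[0]+360]);j=g.argmax()
        print("red",len(P),"c",np.round(np.array(cen)+k[:2]/1000,4),"r",round(rad,1),"slot",round((a[j]+g[j]/2+180)%360-180,1),"gap",round(g[j],1),"rgb",q[red*(l==i)>0].mean(0).round())
E
python3 - <<'E'
from h import *
c,s=np.load("w13.npy",allow_pickle=True)
fita(c,s,(.412,.165))
p=s["ee_pos"]; print([ (np.round(wristw(c,s,u,v,.007),3)).tolist() for u,v in((0,0),(559,0),(0,300),(559,300))])
t=np.load("top.npy",allow_pickle=True).item(); fita(t,s,(.455,.175))
t=viewer.capture("top"); fita(t,s,(.412,.17))
E
```

```text
red 1226 c [0.4086 0.1653] r 22.2 slot -54.6 gap 91.7 rgb [122.  50.  53.]
[[0.121, 0.386, 0.007], [0.784, 0.439, 0.007], [0.071, -0.022, 0.007], [0.899, 0.046, 0.007]]
red 188 c [0.4407 0.159 ] r 5.0 slot 54.4 gap 195.6 rgb [144. 102. 101.]
red 144 c [0.4441 0.1759] r 14.9 slot -9.0 gap 271.7 rgb [140. 102. 102.]
red 411 c [0.4521 0.1754] r 21.3 slot -120.4 gap 222.0 rgb [147. 107. 107.]
```

```bash
python3 - <<'E'
from h import *
s=st();c=viewer.capture("wrist");print("wrist");fita(c,s,(.41,.166))
t=np.load("top.npy",allow_pickle=True).item();print("old");fita(t,s,(.455,.175))
t=viewer.capture("top");print("new");fita(t,s,(.412,.17));
E
```

```text
t 42.2 p [0.4754 0.1653 0.1719] yaw 4.4 F [ 0.1  0.3 -0.5] w 0.764 g 0.0 j [-0.31  0.31 -0.09  2.    0.04  0.83 -0.34]
wrist
red 1217 c [0.4083 0.1653] r 22.1 slot -54.3 gap 91.0 rgb [122.  49.  51.]
old
red 188 c [0.4407 0.159 ] r 5.0 slot 54.4 gap 195.6 rgb [144. 102. 101.]
red 144 c [0.4441 0.1759] r 14.9 slot -9.0 gap 271.7 rgb [140. 102. 102.]
red 411 c [0.4521 0.1754] r 21.3 slot -120.4 gap 222.0 rgb [147. 107. 107.]
new
```

Confirmed: a has moved to (0.408,0.165) with its slot at about -54.5°. I'll check its clearance from the pink neighbours and plan.

```bash
python3 - <<'E'
from h import *
t=np.load("top.npy",allow_pickle=True).item()
for u,v in((463,399),(387,445),(455,340)): print(np.round(w(t,u/1.4,v/1.4,.007),3))
plan((.4083,.1653,.06),35.5,6)
E
```

```text
[0.392 0.073 0.007]
[0.317 0.206 0.007]
[0.494 0.084 0.007]
[0.9, -11.3, np.float64(18.6), -0.09, 0]
[1.9, -11.1, np.float64(18.6), -0.09, 0]
[2.9, -10.9, np.float64(18.6), -0.09, 0]
[3.9, -10.6, np.float64(18.6), -0.09, 0]
[4.8, -10.2, np.float64(18.6), -0.09, 0]
[5.7, -9.7, np.float64(18.6), -0.09, 0]
```

Clear of the neighbours.

Emit:
drive_tool --steps '[1,-11,18.5,-0.09,70,2,-11,18.5,-0.09,70,3,-11,18.5,-0.09,70,4,-10.5,18.5,-0.09,70,5,-10,18.5,-0.09,70,5.5,-9.5,18.5,-0.09,70,0,0,0,0,70,0,0,0,0,70]'

```text
time_s: 43.3
ee_pos: [0.4093, 0.1662, 0.0609]
tcp_rot: [1.441, 2.79, 0.002]
force: [1.0, 0.7, -0.0]
gripper_width: 0.724
grip_force: 0.0
```

```bash
python3 - <<'E'
from h import *
s=st();c=viewer.capture("wrist");fita(c,s,(.408,.166));plan((.4083,.1653,.0195),35.5,1)
E
```

```text
t 43.3 p [0.4093 0.1662 0.0609] yaw 35.4 F [ 1.   0.7 -0. ] w 0.724 g 0.0 j [-0.28  0.42 -0.19  2.2   0.15  0.53  0.03]
red 919 c [0.4088 0.1653] r 22.2 slot -54.7 gap 92.4 rgb [66. 14. 13.]
[-0.1, -1.5, np.float64(41.6), -0.002, 0]
```

Emit:
drive_tool --steps '[0,-1,20,0,70,0,0,15,0,70,0,0,5,0,70,0,0,0.5,0,70,0,0,0,0,70,0,0,0,0,255,0,0,0,0,255,0,0,0,0,255]'

```text
time_s: 44.35
ee_pos: [0.4075, 0.1656, 0.021]
tcp_rot: [1.437, 2.792, 0.001]
force: [-2.5, -1.1, 10.9]
gripper_width: 0.573
grip_force: 60.0
```

Emit:
drive_tool --steps '[0,0,0,0,255,0,0,0,0,255,0,0,-10,0,255,0,0,-30,0,255,0,0,-30,0,255,0,0,0,0,255,0,0,0,0,255,0,0,0,0,255]'

```text
time_s: 45.35
ee_pos: [0.4062, 0.1649, 0.089]
tcp_rot: [-1.437, -2.792, 0.002]
force: [0.3, 0.7, -1.5]
gripper_width: 0.567
grip_force: 62.2
```

```bash
python3 - <<'E'
from h import *
s=st();c=viewer.capture("wrist");zt=s["ee_pos"][2]-.0205+.007
fita(c,s,s["ee_pos"][:2],zt)
a=np.radians(-78);plan((.6728-.065*np.cos(a),.1468-.065*np.sin(a),.094),12,8)
E
```

```text
t 45.35 p [0.4062 0.1649 0.089 ] yaw 35.5 F [ 0.3  0.7 -1.5] w 0.567 g 62.2 j [-0.26  0.37 -0.21  2.19  0.13  0.6   0.05]
red 559 c [0.3699 0.1263] r 7.3 slot -2.7 gap 9.9 rgb [112.  60.  75.]
red 115 c [0.3964 0.1334] r 3.0 slot -149.1 gap 62.9 rgb [110.  58.  77.]
red 1008 c [0.4064 0.1643] r 22.1 slot -54.7 gap 92.0 rgb [68. 13. 13.]
red 258 c [0.3402 0.2143] r 10.0 slot 179.2 gap 239.1 rgb [177. 115. 141.]
[-13.8, 29.0, np.float64(-0.6), 0.051, 0]
[-12.3, 29.7, np.float64(-0.6), 0.051, 0]
[-10.7, 30.3, np.float64(-0.6), 0.051, 0]
[-9.2, 30.8, np.float64(-0.6), 0.051, 0]
[-7.6, 31.2, np.float64(-0.6), 0.051, 0]
[-5.9, 31.6, np.float64(-0.6), 0.051, 0]
[-4.3, 31.9, np.float64(-0.6), 0.051, 0]
[-2.7, 32.0, np.float64(-0.6), 0.051, 0]
```

Emit:
drive_tool --steps '[-14,29,0,0.051,255,-12,29.5,-1,0.051,255,-11,30.5,-1,0.051,255,-9,31,-1,0.051,255,-7.5,31,-1,0.051,255,-6,31.5,0,0.051,255,-4,32,0,0.051,255,-3,32,0,0.051,255]'

```text
time_s: 46.4
ee_pos: [0.6602, 0.2109, 0.0921]
tcp_rot: [-1.975, -2.442, 0.003]
force: [-0.4, 0.1, -2.1]
gripper_width: 0.564
grip_force: 62.2
```

Emit:
drive_tool --steps '[0,0,0,0,255,0,0,0,0,255,0,0,0,0,255,0,0,0,0,255,0,0,0,0,255,0,0,0,0,255,0,0,0,0,255,0,0,0,0,255]'

```text
time_s: 47.4
ee_pos: [0.66, 0.2109, 0.0939]
tcp_rot: [-1.974, -2.444, -0.0]
force: [-0.9, -0.1, -1.7]
gripper_width: 0.565
grip_force: 62.3
```

```bash
python3 - <<'E'
from h import *
s=st();c=viewer.capture("wrist")
fita(c,s,s["ee_pos"][:2],s["ee_pos"][2]-.0135,45)
# head position (dark blob) at z=.102
r=rect(c,s,(.6728,.1468),30,.102);g=cv2.cvtColor(r,cv2.COLOR_RGB2GRAY)
print(g[::8,::8])
plan((.6728,.1468,.093),12,1)
E
```

```text
t 47.4 p [0.66   0.2109 0.0939] yaw 12.1 F [-0.9 -0.1 -1.7] w 0.565 g 62.3 j [-0.29  0.71 -0.08  1.55  0.07  0.89 -0.18]
red 786 c [0.6641 0.1752] r 12.2 slot -60.7 gap 123.7 rgb [81. 44. 26.]
red 186 c [0.6881 0.1678] r 3.4 slot -85.0 gap 14.7 rgb [81. 44. 26.]
red 987 c [0.6598 0.21  ] r 22.1 slot -77.8 gap 91.9 rgb [66. 12. 11.]
[[ 3  0  0  0  0  0  0  0  0  0  0  0  0  0  0]
 [ 4  4  4  2  0  0  0  0  0  0  0  0  0  0  0]
 [ 7  9  8  8  7  5  6  0  0  0  0  0  0  0  0]
 [ 4  6 11  7  7  7  7  8  6  7 11  1  0  0  0]
 [ 8  7 11  8  8  6  7  8  8  4  7  9  7  6  9]
 [ 5  8  8  8  6  7  7  4  9  7  9 12  9  4  7]
 [ 6 10  9  9  7  9  6  7  8  4  9 11  6  7  7]
 [ 6  6  9 10  8  5  9  4  6  5  6  6  5  6 11]
 [10  6  5  6  7  7  8  9  9  9  6  6  6  8  6]
 [10  7  7  9  9 11  5  6  7 10  5  7  8  8  8]
 [ 6  9  7 11 11  6  7  8  9  6  9  7  6  8 10]
 [ 7  6  7  8 10  7  6  5  8 11  7 10  6  8  3]
 [ 7  7  8  8  6  8 11  7  6  8  6 10  9 11  7]
 [ 7  7 10  6 12  8 12 10 11 10  5  7  8  5  6]
 [94 26  5  7  5  7  7  4 10  6 10  9  8  5  9]]
[-65.3, -1.0, np.float64(0.9), 0.003, 0]
```

Emit:
drive_tool --steps '[-5,-0.7,0,0,255,-10,0,0,0,255,-10,0,0,0,255,-10,0,0,0,255,-10,0,0,0,255,-10,0,0,0,255,-8,0,0,0,255,0,0,0,0,255]'

```text
time_s: 48.45
ee_pos: [0.6729, 0.1478, 0.0939]
tcp_rot: [1.976, 2.442, -0.001]
force: [-0.7, -0.5, -1.0]
gripper_width: 0.564
grip_force: 62.3
```

```bash
python3 - <<'E'
from h import *
s=st();c=viewer.capture("wrist");np.save("w14",[c,s],allow_pickle=True)
fita(c,s,s["ee_pos"][:2],s["ee_pos"][2]-.0135,45)
r=rect(c,s,(.6728,.1468),30,.102);g=cv2.cvtColor(r,cv2.COLOR_RGB2GRAY)
print(g[::6,::6])
plan((.673,.1477,.093),12,1)
E
```

```text
t 48.45 p [0.6729 0.1478 0.0939] yaw 12.1 F [-0.7 -0.5 -1. ] w 0.564 g 62.3 j [-0.2   0.7  -0.08  1.56  0.06  0.88 -0.09]
red 999 c [0.6727 0.1469] r 22.1 slot -77.8 gap 91.8 rgb [67. 12. 12.]
red 85 c [0.6671 0.1774] r 4.1 slot -75.1 gap 206.3 rgb [98. 53. 33.]
[[  8   8   9 162 160 161 163 165 162 163 163 164 164 163 159 163 104  15
    6   8]
 [  8  13   6 164 161 165 163 164 162 164 164 163 161 163 164 162 161 162
  159 141]
 [  6   7   8 163 161 163 163 162 162 163 161 163 163 163 163 164 161 160
  160 160]
 [  9  14  10 165 163 164 164 162 165 161 164 162 162 163 162 163 163 161
  160 159]
 [  8   9  12 164 163 163 162 164 164 165 164 164 163 162 163 164 163 162
  159 159]
 [ 10  11   7 122 167 166 163 164 163 164 164 165 163 162 163 163 164 163
  161 158]
 [  9   6   6  95 102 103 103 140 145 146 146 165 165 163 164 163 163 160
  160 159]
 [  7  14   2  81 100 100  82  80  79  99  80  96 100 111 152 163 164 165
  160 161]
 [ 65  11   8  71  95  83  79  82  42  28  28  29  79  85  86  98 150 164
  163  63]
 [ 50   8   9  45  84  38  71  82  27  28  28  29  27  85  84  86 101 13
[... 202 characters left out ...]
82  77  77  26  26  30  31  31  17  85  85  31  83  10
    6  10]
 [ 44  15   7  22  63  62  64  57  19  20  22  21  73  86  84  35  86   9
    4  10]
 [ 45  39  13  20  65  61  63  65  40  22  21  55  65  82  85  51  61   5
    9  45]
 [ 45  46  45  20  64  60  64  66  41  46  53  64  64  65  70  31  30   6
   18  45]
 [ 66  67  63  40  66  61  64  65  65  66  57  65  67  63  65  20   4   7
   46  48]
 [ 65  66  62  65  28  62  64  64  63  66  65  66  67  66  59  50   6  46
   45   8]
 [ 67  67  47  64  33  52  64  64  63  66  65  67  66  66  23  64  23  45
  166 159]
 [ 67  66  63  51  61  29  29  67  64  65  64  65  51  19  63  65  66  58
   84  86]]
[-1.1, 0.1, np.float64(0.9), 0.002, 0]
```

Weight a is centred on the post (0.6727,0.1469). Lowering and releasing.

Emit:
drive_tool --steps '[0,0,3,0,255,0,0,3,0,255,0,0,3,0,255,0,0,1.5,0,255,0,0,0.5,0,255,0,0,0.5,0,255,0,0,0,0,255,0,0,0,0,255]'

```text
time_s: 49.5
ee_pos: [0.6727, 0.1491, 0.0825]
tcp_rot: [1.974, 2.444, 0.0]
force: [0.4, 0.2, -2.0]
gripper_width: 0.566
grip_force: 62.3
```

Emit:
drive_tool --steps '[-1.3,0,0.5,0,255,0,0,0.3,0,255,0,0,0,0,255,0,0,0,0,60,0,0,0,0,60,0,0,0,0,60,0,0,0,0,60,0,0,0,0,60]'

```text
time_s: 50.5
ee_pos: [0.6729, 0.1478, 0.0815]
tcp_rot: [1.974, 2.444, -0.0]
force: [-0.0, -0.0, 0.1]
gripper_width: 0.768
grip_force: 0.0
```

Emit:
drive_tool --steps '[0,0,-20,0,60,0,0,-40,0,60,0,0,-50,0,60,0,0,0,-0.17,60,0,0,0,-0.17,60,0,0,0,-0.17,60,0,0,0,-0.17,60,0,0,0,-0.17,60]'

```text
time_s: 51.5
ee_pos: [0.6734, 0.1478, 0.1935]
tcp_rot: [0.782, 3.041, 0.001]
force: [0.4, -0.5, 0.0]
gripper_width: 0.763
grip_force: 0.0
```

```bash
python3 - <<'E'
from h import *
s=st();c=viewer.capture("wrist")
fita(c,s,(.6728,.1468),.068,45)
a=np.radians(160);plan((.42,.28,.18),100,8)
E
```

```text
t 51.5 p [0.6734 0.1478 0.1935] yaw 61.2 F [ 0.4 -0.5  0. ] w 0.763 g 0.0 j [-0.07  0.6  -0.27  1.5   0.18  1.06  0.68]
red 93 c [0.6768 0.1273] r 4.5 slot 107.0 gap 213.8 rgb [84. 46. 28.]
red 930 c [0.6731 0.1477] r 22.1 slot -77.0 gap 93.7 rgb [84. 26. 27.]
red 94 c [0.674  0.1332] r 2.6 slot 61.4 gap 77.6 rgb [85. 46. 28.]
[35.7, -0.6, np.float64(1.7), -0.084, 0]
[35.7, 2.4, np.float64(1.7), -0.084, 0]
[35.3, 5.4, np.float64(1.7), -0.084, 0]
[34.8, 8.4, np.float64(1.7), -0.084, 0]
[33.9, 11.2, np.float64(1.7), -0.084, 0]
[32.9, 14.0, np.float64(1.7), -0.084, 0]
[31.6, 16.8, np.float64(1.7), -0.084, 0]
[30.1, 19.3, np.float64(1.7), -0.084, 0]
```

Emit:
drive_tool --steps '[36,0,1.5,-0.084,70,36,2,1.5,-0.084,70,35,5,1.5,-0.084,70,35,8,1.5,-0.084,70,34,11,1.5,-0.084,70,33,14,1.5,-0.084,70,32,17,1.5,-0.084,70,30,19,1.5,-0.084,70]'

```text
time_s: 52.55
ee_pos: [0.4193, 0.2831, 0.1809]
tcp_rot: [-0.256, 3.129, 0.001]
force: [0.8, -0.1, 0.1]
gripper_width: 0.724
grip_force: 0.0
```

Emit:
drive_tool --steps '[0,0,0,-0.15,70,0,0,0,-0.15,70,0,0,0,-0.15,70,0,0,0,-0.15,70,0,0,0,0,70,0,0,0,0,70,0,0,0,0,70,0,0,0,0,70]'

```text
time_s: 53.55
ee_pos: [0.4198, 0.2824, 0.1797]
tcp_rot: [-1.169, 2.916, -0.0]
force: [0.6, -0.3, 0.2]
gripper_width: 0.729
grip_force: 0.0
```

```bash
cat >> h.py <<'E'
def fitc(c,s,cen,z=.007,half=60):
    r=rect(c,s,cen,half,z);hsv=cv2.cvtColor(r,cv2.COLOR_RGB2HSV);q=r.astype(int)
    yel=((abs(hsv[:,:,0].astype(int)-24)<8)&(hsv[:,:,1]>90)&(q[:,:,0]-q[:,:,2]>25)).astype(np.uint8)
    n,l,t,ce=cv2.connectedComponentsWithStats(cv2.dilate(yel,np.ones((5,5))))
    for i in range(1,n):
        if t[i,4]<200: continue
        ys,xs=np.nonzero(yel*(l==i));P=np.c_[xs,ys]/2-half
        A=np.c_[2*P,np.ones(len(P))];k=np.linalg.lstsq(A,(P**2).sum(1),rcond=None)[0];rad=np.sqrt(k[2]+k[0]**2+k[1]**2)
        d=P-k[:2];a=np.sort(np.degrees(np.arctan2(d[:,1],d[:,0])));g=np.diff(np.r_[a,a[0]+360]);j=g.argmax()
        b=k[:2]+0; pos=np.array(cen)+k[:2]/1000
        m=np.hypot(*(np.indices(yel.shape)[::-1].reshape(2,-1)/2-half-k[:2,None]))
        body=r.reshape(-1,3)[(m<17)&(m>11)]
        print("yel",len(P),"c",np.round(pos,4),"r",round(rad,1),"slot",round((a[j]+g[j]/2+180)%360-180,1),"gap",round(g[j],1),"body rgb",np.median(body,0))
E
python3 - <<'E'
from h import *
s=st();c=viewer.capture("wrist");np.save("w15",[c,s],allow_pickle=True);fitc(c,s,(.397,.288))
E
```

```text
t 53.55 p [0.4198 0.2824 0.1797] yaw 133.7 F [ 0.6 -0.3  0.2] w 0.729 g 0.0 j [-0.11  0.37 -0.64  1.97  0.28  0.89  1.44]
yel 1662 c [0.3959 0.2888] r 22.2 slot -133.1 gap 89.3 body rgb [34. 36. 40.]
```

```bash
python3 - <<'E'
from h import *
plan((.3959,.2888,.06),136.9,6)
E
```

```text
[2.1, 3.5, np.float64(19.9), -0.009, 0]
[2.1, 3.5, np.float64(19.9), -0.009, 0]
[2.1, 3.6, np.float64(19.9), -0.009, 0]
[2.0, 3.6, np.float64(19.9), -0.009, 0]
[2.0, 3.6, np.float64(19.9), -0.009, 0]
[2.0, 3.6, np.float64(19.9), -0.009, 0]
```

Emit:
drive_tool --steps '[2,3.5,20,-0.009,70,2,3.5,20,-0.009,70,2,3.5,20,-0.009,70,2,3.5,20,-0.009,70,2,3.5,20,-0.009,70,2,3.5,20,-0.009,70,0,0,0,0,70,0,0,0,0,70]'

```text
time_s: 54.6
ee_pos: [0.3969, 0.2891, 0.0601]
tcp_rot: [-1.248, 2.883, 0.0]
force: [1.3, -0.7, 0.2]
gripper_width: 0.725
grip_force: 0.0
```

```bash
python3 - <<'E'
from h import *
s=st();c=viewer.capture("wrist");fitc(c,s,(.396,.289));plan((.3959,.2888,.0205),136.9,1)
E
```

```text
t 54.6 p [0.3969 0.2891 0.0601] yaw 136.8 F [ 1.3 -0.7  0.2] w 0.725 g 0.0 j [-0.24  0.54 -0.54  2.07  0.46  0.64  1.3 ]
yel 1500 c [0.3961 0.289 ] r 22.2 slot -133.8 gap 89.5 body rgb [29. 31. 35.]
[1.1, 0.7, np.float64(39.9), -0.002, 0]
```

Emit:
drive_tool --steps '[0.5,0.5,20,0.01,70,0,0,15,0,70,0,0,4.5,0,70,0,0,0,0,70,0,0,0,0,70,0,0,0,0,255,0,0,0,0,255,0,0,0,0,255]'

```text
time_s: 55.65
ee_pos: [0.3961, 0.289, 0.0213]
tcp_rot: [-1.233, 2.888, -0.001]
force: [-1.3, -1.5, 10.1]
gripper_width: 0.564
grip_force: 60.1
```

Emit:
drive_tool --steps '[0,0,0,0,255,0,0,0,0,255,0,0,-10,0,255,0,0,-30,0,255,0,0,-37,0,255,0,0,0,0,255,0,0,0,0,255,0,0,0,0,255]'

```text
time_s: 56.65
ee_pos: [0.3951, 0.288, 0.0962]
tcp_rot: [1.233, -2.887, 0.001]
force: [0.1, 0.1, -1.2]
gripper_width: 0.563
grip_force: 62.0
```

```bash
python3 - <<'E'
from h import *
s=st();c=viewer.capture("wrist");zt=s["ee_pos"][2]-.0205+.007
fitc(c,s,s["ee_pos"][:2],zt,45)
a=np.radians(162);plan((.6728-.065*np.cos(a),.1468-.065*np.sin(a),.099),72,10)
E
```

```text
t 56.65 p [0.3951 0.288  0.0962] yaw 136.2 F [ 0.1  0.1 -1.2] w 0.563 g 62.0 j [-0.2   0.48 -0.59  2.06  0.4   0.72  1.34]
yel 1458 c [0.3943 0.2882] r 22.1 slot -134.4 gap 90.3 body rgb [29. 30. 34.]
yel 88 c [0.3999 0.3273] r 9.7 slot 59.2 gap 273.1 body rgb [71. 44. 49.]
[-11.8, -35.7, np.float64(-0.3), 0.112, 0]
[-15.7, -34.1, np.float64(-0.3), 0.112, 0]
[-19.5, -32.2, np.float64(-0.3), 0.112, 0]
[-22.9, -29.8, np.float64(-0.3), 0.112, 0]
[-26.1, -27.0, np.float64(-0.3), 0.112, 0]
[-29.0, -23.9, np.float64(-0.3), 0.112, 0]
[-31.5, -20.5, np.float64(-0.3), 0.112, 0]
[-33.6, -16.9, np.float64(-0.3), 0.112, 0]
[-35.3, -13.0, np.float64(-0.3), 0.112, 0]
[-36.5, -9.0, np.float64(-0.3), 0.112, 0]
```

The straight line crosses the post, so I'll carry c over it at z = 0.16 and lower it on the far side.

Emit:
drive_tool --steps '[-12,-36,-25,0.112,255,-16,-34,-25,0.112,255,-19,-32,-15,0.112,255,-23,-30,0,0.112,255,-26,-27,0,0.112,255,-29,-24,0,0.112,255,-31.5,-20.5,0,0.112,255,-33.5,-17,0,0.112,255]'

```text
time_s: 57.7
ee_pos: [0.6677, 0.1589, 0.1605]
tcp_rot: [-0.144, -3.136, 0.001]
force: [-0.6, -0.5, -1.5]
gripper_width: 0.564
grip_force: 62.2
```

Emit:
drive_tool --steps '[-35,-13,0,0.112,255,-36.5,-9,0,0.112,255,0,0,0,0,255,0,0,0,0,255,0,0,0,0,255,0,0,0,0,255,0,0,0,0,255,0,0,0,0,255]'

```text
time_s: 58.7
ee_pos: [0.735, 0.1274, 0.1623]
tcp_rot: [0.489, 3.103, 0.0]
force: [0.2, 0.1, -0.7]
gripper_width: 0.564
grip_force: 62.2
```

```bash
python3 - <<'E'
from h import *
s=st();c=viewer.capture("wrist");fitc(c,s,s["ee_pos"][:2],s["ee_pos"][2]-.0135,45)
a=np.radians(162);plan((.6728-.065*np.cos(a),.1468-.065*np.sin(a),.0975),72,1)
E
```

```text
t 58.7 p [0.735  0.1274 0.1623] yaw 72.1 F [ 0.2  0.1 -0.7] w 0.564 g 62.2 j [-0.04  0.73 -0.27  1.35  0.21  1.09  0.92]
yel 1489 c [0.7343 0.1278] r 22.1 slot 161.9 gap 89.3 body rgb [32. 33. 37.]
[0.2, -0.7, np.float64(64.8), 0.001, 0]
```

Emit:
drive_tool --steps '[0,-0.8,20,0,255,0,0,25,0,255,0,0,15,0,255,0,0,5,0,255,0,0,0,0,255,0,0,0,0,255,0,0,0,0,255,0,0,0,0,255]'

```text
time_s: 59.75
ee_pos: [0.7351, 0.1267, 0.0978]
tcp_rot: [0.489, 3.102, 0.001]
force: [-0.3, -0.3, -1.3]
gripper_width: 0.564
grip_force: 62.2
```

```bash
python3 - <<'E'
from h import *
s=st();c=viewer.capture("wrist");fitc(c,s,s["ee_pos"][:2],s["ee_pos"][2]-.0135,45)
plan((.6728,.1472,.0975),72,1)
E
```

```text
t 59.75 p [0.7351 0.1267 0.0978] yaw 72.1 F [-0.3 -0.3 -1.3] w 0.564 g 62.2 j [-0.05  0.8  -0.26  1.38  0.22  0.99  0.9 ]
yel 1486 c [0.7345 0.1271] r 22.1 slot 162.1 gap 89.9 body rgb [33. 34. 38.]
[65.6, 0.4, np.float64(0.1), 0.001, 0]
```

Emit:
drive_tool --steps '[6,0.2,0,0,255,10,0,0,0,255,10,0,0,0,255,10,0,0,0,255,10,0,0,0,255,10,0,0,0,255,8,0,0,0,255,0,0,0,0,255]'

```text
time_s: 60.8
ee_pos: [0.6734, 0.147, 0.0972]
tcp_rot: [-0.488, -3.103, -0.0]
force: [0.1, 0.2, -1.6]
gripper_width: 0.562
grip_force: 62.2
```

```bash
python3 - <<'E'
from h import *
s=st();c=viewer.capture("wrist");fitc(c,s,s["ee_pos"][:2],s["ee_pos"][2]-.0135,45)
plan((.6728,.1472,.0975),72,1)
E
```

```text
t 60.8 p [0.6734 0.147  0.0972] yaw 72.1 F [ 0.1  0.2 -1.6] w 0.562 g 62.2 j [-0.07  0.71 -0.27  1.55  0.22  0.91  0.84]
yel 1437 c [0.6728 0.1473] r 22.1 slot 162.4 gap 88.9 body rgb [31. 32. 36.]
[1.3, 0.2, np.float64(-0.3), 0.002, 0]
```

Emit:
drive_tool --steps '[0,0,3,0,255,0,0,3,0,255,0,0,1.5,0,255,0,0,0.7,0,255,0,0,0,0,255,0,0,0,0,255,0,0,0,0,255,0,0,0,0,255]'

```text
time_s: 61.85
ee_pos: [0.6741, 0.1462, 0.0894]
tcp_rot: [0.489, 3.103, -0.0]
force: [-3.3, -1.4, 6.2]
gripper_width: 0.565
grip_force: 63.9
```

Emit:
drive_tool --steps '[0,0,0,0,200,0,0,0,0,60,0,0,0,0,60,0,0,0,0,60,0,0,0,0,60,0,0,0,0,60,0,0,-15,0,60,0,0,-40,0,60]'

```text
time_s: 62.85
ee_pos: [0.6724, 0.146, 0.1429]
tcp_rot: [-0.488, -3.099, 0.002]
force: [0.1, 0.6, 0.4]
gripper_width: 0.764
grip_force: 0.0
```

Emit:
drive_tool --steps '[0,0,-50,0,60,0,0,-10,0.15,60,0,0,0,0.15,60,0,0,0,0.15,60,0,0,0,0.15,60,0,0,0,0.15,60,0,0,0,0,60,0,0,0,0,60]'

```text
time_s: 63.85
ee_pos: [0.6741, 0.1467, 0.2046]
tcp_rot: [1.588, 2.71, 0.001]
force: [0.3, 0.0, 0.4]
gripper_width: 0.765
grip_force: 0.0
```

```bash
python3 - <<'E'
from h import *
s=st();c=viewer.capture("wrist");np.save("w16",[c,s],allow_pickle=True);fitc(c,s,(.6728,.1468),.075,45);fita(c,s,(.6728,.1468),.068,45)
r=rect(c,s,(.6728,.1468),30,.102);g=cv2.cvtColor(r,cv2.COLOR_RGB2GRAY)
# brass rim / other weights check from top and scene: colours
for n in("top","scene"):
    t=viewer.capture(n);o=np.load(n+".npy",allow_pickle=True).item()["image"].astype(int)
    cv2.imwrite("pics/end_"+n+".png",t["image"][:,:,::-1])
    if n=="top":
        for k,(x,y,z) in dict(dish=(.735,.293,.016),filter=(.565,.257,.02),vA=(.765,.044,.03),vB=(.74,-.04,.03),pink1=(.392,.073,.007),pink2=(.317,.206,.007),turq=(.494,.084,.007)).items():
            u,v=map(int,proj(t,(x,y,z)));d=abs(t["image"].astype(int)-o)[v-18:v+18,u-18:u+18];print(k,d.mean().round(1),np.percentile(d,98))
        hsv=cv2.cvtColor(t["image"],cv2.COLOR_RGB2HSV)
# drift & pad seen by scene
t=viewer.capture("scene")
for k,p in dict(driftbase=(.671,-.063,.004),top=(.671,-.063,.094)).items(): print(k,np.round(proj(t,p),1))
i=t["image"].astype(int);m=(i[:,:,0]-i[:,:,2]>45);m[:, :360]=0;m[:230]=0;ys,xs=np.nonzero(m);print("brass",len(xs),xs.min(),xs.max(),ys.min(),ys.max(),[(v,xs[ys==v].mean().round(1)) for v in range(ys.min(),ys.max()+1,8) if (ys==v).any()])
E
```

```text
t 63.85 p [0.6741 0.1467 0.2046] yaw 29.3 F [0.3 0.  0.4] w 0.765 g 0.0 j [-0.16  0.58 -0.13  1.49  0.08  1.08  0.2 ]
yel 1637 c [0.6738 0.1464] r 22.2 slot 162.1 gap 88.5 body rgb [33. 35. 39.]
red 121 c [0.6549 0.1529] r 4.7 slot -18.7 gap 207.1 rgb [87. 30. 31.]
dish 2.5 7.0
filter 21.4 27.0
vA 51.6 102.0
vB 40.2 78.0
pink1 10.1 64.0
pink2 17.7 26.0
turq 26.1 67.0
driftbase [395.7 282.9]
top [403.8 247.4]
brass 132 396 410 244 255 [(244, np.float64(401.5)), (252, np.float64(403.5))]
```

All three are stacked: c is at (0.6738,0.1464) with r = 22.2 at the expected height, and the slots are at 42°, -77° and 162°. One check of the drift and vials from the earlier w8 viewpoint.

```bash
python3 - <<'E'
from h import *
plan((.6722,-.0249,.1908),11.2,6)
E
```

```text
[-24.8, -14.2, np.float64(2.2), 0.052, 0]
[-25.5, -12.9, np.float64(2.2), 0.052, 0]
[-26.1, -11.5, np.float64(2.2), 0.052, 0]
[-26.7, -10.1, np.float64(2.2), 0.052, 0]
[-27.2, -8.7, np.float64(2.2), 0.052, 0]
[-27.6, -7.3, np.float64(2.2), 0.052, 0]
```

Emit:
drive_tool --steps '[-25,-14,0,0.052,100,-25.5,-13,0,0.052,100,-26,-11.5,2,0.052,100,-26.5,-10,4,0.052,100,-27,-8.5,4,0.052,100,-27.5,-7.5,3.5,0.052,100,0,0,0,0,100,0,0,0,0,100]'

```text
time_s: 65.05
ee_pos: [0.6723, -0.0238, 0.1903]
tcp_rot: [-1.993, -2.428, -0.001]
force: [0.4, 0.9, 0.1]
gripper_width: 0.609
grip_force: 0.0
```

```bash
python3 - <<'E'
from h import *
s=st();c=viewer.capture("wrist");c0,s0=np.load("w8.npy",allow_pickle=True)
def gray(c,s,cen,z):return cv2.cvtColor(rect(c,s,cen,35,z),cv2.COLOR_RGB2GRAY).astype(np.float32)
for n,cen,z in(("vialA top",(.767,.046),.06),("vialB top",(.739,-.041),.06)):
    a,b=gray(c0,s0,cen,z),gray(c,s,cen,z);(dx,dy),r=cv2.phaseCorrelate(a,b,cv2.createHanningWindow(a.shape[::-1],cv2.CV_32F));print(n,round(dx/2,1),round(dy/2,1),"mm",round(r,2))
for nm,cc,ss in(("before",c0,s0),("now",c,s)):
    cen=(.67,-.062)
    r=rect(cc,ss,cen,45,.094).astype(int);m=(r[:,:,0]-r[:,:,2]>30)&(r[:,:,0]>75);ys,xs=np.nonzero(m);
    row=[]
    print(nm,"brass at top plane x",cen[0]+(np.percentile(xs,[1,99])/2-45)/1000,"y",cen[1]+(np.percentile(ys,[1,99])/2-45)/1000)
    rb=rect(cc,ss,cen,45,.018).astype(int);nyl=(rb.min(2)>95)&((rb.max(2)-rb.min(2))<25)
    g=rect(cc,ss,cen,45,.004);g=cv2.cvtColor(g,cv2.COLOR_RGB2GRAY);pm=(g<22).astype(np.uint8);n,l,t,ce=cv2.connectedComponentsWithStats(pm)
    i=1+t[1:,4].argmax();pts=np.argwhere(l==i)[:,::-1].astype(np.float32);(x,y),rad=cv2.minEnclosingCircle(pts);print(" pad",cen[0]+(x/2-45)/1000,cen[1]+(y/2-45)/1000,rad/2)
E
```

```text
t 65.05 p [ 0.6723 -0.0238  0.1903] yaw 11.2 F [0.4 0.9 0.1] w 0.609 g 0.0 j [ 0.02  0.56 -0.04  1.55  0.02  1.03  0.18]
vialA top -0.0 0.4 mm 1.2
vialB top -0.1 0.4 mm 1.11
before brass at top plane x [0.662  0.6865] y [-0.077 -0.053]
 pad 0.6685236167907715 -0.06406455612182617 30.822179794311523
now brass at top plane x [0.658 0.682] y [-0.076 -0.052]
 pad 0.6687837829589844 -0.06375 30.766735076904297
```

The vials haven't moved, and the drift is upright within about 2 mm of the pad's centre. Handing in.

```bash
python3 -c "
from plant import robot
print(robot.sign_off())"
```

```text
the job is handed in; nothing more can be done
None
```

The job is handed in at about 65 s: plug home in the stand, post seated and its bush driven to its stop with the drift, weights d, a and c stacked on the pan with slots about 120° apart (b was not on the bench), drift back on its pad. The dish, vials and drift were checked at the end; the plug was last seen seated just after placing, and the filter was not re-checked.

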